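Rack fresh paper samples in a locking drying dock

ROBOT

A 6-joint arm with a two-finger parallel gripper is mounted at the origin on the work surface. World frame = base frame: x ahead of the robot, y to its left, z up, the work surface at z = 0. Lengths are in mm, angles in rad, forces in N, time in s.
With the tool pointing down it reaches from about 375 to 925 mm from the base axis. Payload 5.7 kg.
Tool frame: the origin (TCP) lies midway between the tips of the shut fingers; the grasp point (between the pads) lies 19 mm behind it (env.pinch_z is the distance from the TCP to the grasp point, in mm); z points along the fingers, y is the direction in which the jaws open and shut (so a half turn about z gives the same grasp; the last joint's range is limited). The gripper opens to 85 mm and grips with 20 to 120 N. Pads are 22 mm wide; open, the fingers measure 114 mm over their backs; the gripper's body (76 mm by 85 mm) begins 54 mm behind the grasp point. The pads swing forward as they close: fully open they stand 13 mm farther back than shut.
Start: joints at [1.02, 0.359, 1.51, -0, 1.272, -0.115], TCP at [253.27, 543.891, 231.267] pointing down, gripper open.
Joint ranges: [-2.97, 2.97], [-1.01, 2.36], [0.21, 2.38], [-0.96, 4.11], [0.2, 2.71], [-2.98, 2.98]. Speed limits (rad/s): [2.39, 2.39, 3.14, 3.14, 3.14, 3.14].

INTERFACE

Orientations are given as a rotation vector (axis times angle).
In Python, from rig import env gives the robot as it stands.
- The arm moves only by the tool drive_tool, never from a script. Its arguments are lists of equal length, an entry for each row: "slide": the shift along the tool's x, y, z normalised to -1 to 1, where 1 is 0.3 m, a list of three; "twist": the turn about the tool's z normalised to -1 to 1, where 1 is pi/2 rad; "fingers": the opening, from -1 (shut) to 1 (fully open). In form: {"slide": [[dx, dy, dz], ...], "twist": [twist, ...], "fingers": [fingers, ...]}. A call has 1 to 12 rows; each row is the pose to reach, as a shift and turn from the pose measured when the call began, along the tool's axes at that moment; what a row does not reach only later rows make up. A row lasts 1/12 s, in which the tool goes at most 41.7 mm and 7.16 degrees, less where a joint would pass 70% of its speed; a pose out of reach is approached as far as the arm can. A call with a number of a shift or a turn outside -1 to 1 is refused whole. A call with a gripper value outside its range is refused whole. The fingers move at their own pace and stop on an object; the grip force is fixed at half the most. Time passes only in rows, so rows that repeat a pose let the fingers close. It gives the time, the measured TCP pose, the force and the opening at its end, in the units of the state.
- env.state(): the state, without advancing time (a new reading comes with each control period).
- env.capture(name): name is "scene" or "top" or "wrist"; returns a dict with "color" (480x640x3 uint8, blue, green, red), "K" (3x3 intrinsics, pixels), "rvec" (rotation vector, rad) and "tvec" (3), from world to camera coordinates, as OpenCV has them; the wrist camera has in their place "mount" (4x4, takes a point from camera to tool coordinates, whose origin is the TCP and whose axes are the flange's). Camera axes: x right, y down, z forward; pixel columns grow to the right and rows downward; lengths in mm; the calibration is good to about 2 mm. A picture is of the moment at which its call begins: read the wrist's pose just before it. There is no depth.
- env.finish_job(): hands the job in, once; it reports no verdict.
Trained networks look in a picture, given as the dict that the camera call returned (one of the last four; its "shot" number tells which), for a name from the list of things; names that differ only in an ending like _2 or _b are one class to them, and where a whole thing is asked for, a point or a joint stands for the part that bears it (a point fixed in the world has none). Each returns a list of dicts, best first, with "p" (0 to 1); they miss things now and then, are a little off and sometimes report something else, mostly with a low value. They report only what shows in the picture. A call takes as long as a camera call. They do not tell look-alikes from the thing itself.
- env.recognise(picture, label): "at" ([column, row] in pixels, amid what is visible of it).
The state is a dict: "clock": time; "joint_pos": joint angles; "qd": joint speeds; "effort": joint torques, N m; "tcp_pos": TCP position; "ee_rot": TCP orientation; "wrist_force": force on the tool from outside, world axes, zero at the start; "moment": the same for the moment, N m; "opening": opening from 0.0 (shut) to 1.0 (fully open).
Only numpy, scipy, OpenCV 4.12 (cv2) and the standard library are available. Lean on these libraries where they do the work, as an engineer would, in place of code of your own. Each camera call takes 0.05 s, during which the arm holds its last target. There are 200 camera calls.

TASK

Pinch both release tabs of the dock's orange-tabbed knob and turn it to the green mark so that the retaining gate opens, then slide every board with a fresh paper sheet flat into a bay of its own, fully home against the back stop. Finally pinch the tabs again and turn the knob back to the red mark so that the gate closes behind the boards, and let the tabs spring out so that the knob is locked; leave the other things on the table where they are.

Things in the scene. Friction and masses are not known exactly. Their poses are not given: they have to be found in the camera images.
- board0: plywood board lying flat, 110 long (x) x 70 wide (y) x 8 mm, 0.16 kg, with a green-flecked paper sheet. In its middle an upright wooden grip 40 (x) x 16 (y) x 50 mm, its top 58 mm above the underside: pinch its 16 mm, fingers closing along y. Origin: centre of the underside. Its ends are alike: goes in either way round. May be absent
- board1: same as board0; may be absent
- board2: same as board0; may be absent
- board3: same as board0; may be absent
- dock: aluminium and blue drying dock fixed to the table: four low flat bays side by side, open to its -x (robot side), with a blue back stop 30 mm high at +x. Origin: on the table, in the middle of the row of bays, about 56 mm before the back stop; x points into the bays, y to the left along the row. The knob stands at its left end
- bay0 (a point): where a board's origin is when fully home, touching the back stop, in the rightmost bay (dock y -132 mm; bays are 88 mm apart); on the table, axes as the dock's. A bay is 73 mm wide, 102 deep; the board slides in along x on the table, grip up between the lips, 8 mm of it left out of the rails
- bay1 (a point): the same for the second bay from the right (dock y -44 mm)
- bay2 (a point): the same for the third bay from the right (dock y +44 mm)
- bay3 (a point): the same for the leftmost bay (dock y +132 mm)
- lip (a point): inner edge of one lip, 12 mm inside the end of the middle rail. Lips hang over the bays: underside 12, top 17 mm above the table, reaching 4.5 mm in from each rail, from 12 mm inside the rail ends to the back. Rails are 15 mm wide and 19 high, with pointed noses out to dock x -53.5 mm
- gate_peg (a point): orange peg of the sliding gate that belongs to bay2, its middle, on the table, at dock x -63 mm. Four pegs, 13 wide, 8 deep, 18 mm high, 88 mm apart, one per bay. Knob locked: a peg stands in the middle of each bay mouth. Knob at 1.2: all have moved 44 mm along dock +y, in front of the rails. A board over 5 mm short of home jams the gate
- knob (a joint): angle of the tab-lock knob, rad: 0 = locked at the red mark, gate closed; 1.2 = green mark, gate open; grows anticlockwise from above. A toothed ring holds it within 0.04 of either end unless both tabs are in by 6 mm; else friction is about 0.05 N m. Tabs let go in between ride on the ring and spring out at an end
- knob_grip (a point): on the vertical knob axis at the height to pinch the tabs, 50 mm above the table, dock y +236 mm. Axes turn with the knob: tabs at +y and -y, white pointer along +x, which is 0.6 rad clockwise of the dock's x when locked, 0.6 anticlockwise when open. The black hub between the tabs is 26 mm across and 60 high
- tab_a (a joint): how far the tab at the knob's +y is pushed in, m: 0 = sprung out, 0.009 = fully in; spring 3 to 8.4 N. Tabs: orange upright plates 18 mm wide, 27 to 65 mm above the table, 60 mm over both outer faces, 42 fully in. Below them the ring: radius 37, top 26 mm above the table, on a 90 x 90 mm base 18 high
- tab_b (a joint): the same for the tab at the knob's -y
- jug: clear jug, radius 42, 120 mm high; leave alone; origin: its underside
- sponge: yellow sponge 110 x 70 x 35 mm; leave alone; origin: its underside
- brush: brush lying flat; leave alone; origin: its underside
- jar: white jar, radius 35, 100 mm high; leave alone; origin: its underside
- bowl: blue bowl, radius 55, 50 mm high; leave alone; origin: its underside
- size_bottle: blue bottle, radius 32, 170 mm high; leave alone; origin: its underside
- block: wooden block 90 x 50 x 40 mm; leave alone; origin: its underside
Mind the look-alikes: they are no part of the job. What is shaped like the board2 but pink or purple is not meant.

How it is judged (in metres and radians):
On the way, in this order (a step that is already met when the one before it is completed fails the run):
1. the knob has been turned to the green mark, gate open (value of joint knob above 1.12 rad), for 0.2 s.
2. every board is fully home in a bay, with the gate still open (((distance between board0 and bay0 below 0.008 m and angle between the x axis of board0 and the x axis of bay0, either way round below 0.08 rad) or (distance between board0 and bay1 below 0.008 m and angle between the x axis of board0 and the x axis of bay1, either way round below 0.08 rad) or (distance between board0 and bay2 below 0.008 m and angle between the x axis of board0 and the x axis of bay2, either way round below 0.08 rad) or (distance between board0 and bay3 below 0.008 m and angle between the x axis of board0 and the x axis of bay3, either way round below 0.08 rad)) and ((distance between board1 and bay0 below 0.008 m and angle between the x axis of board1 and the x axis of bay0, either way round below 0.08 rad) or (distance between board1 and bay1 below 0.008 m and angle between the x axis of board1 and the x axis of bay1, either way round below 0.08 rad) or (distance between board1 and bay2 below 0.008 m and angle between the x axis of board1 and the x axis of bay2, either way round below 0.08 rad) or (distance between board1 and bay3 below 0.008 m and angle between the x axis of board1 and the x axis of bay3, either way round below 0.08 rad)) and ((distance between board2 and bay0 below 0.008 m and angle between the x axis of board2 and the x axis of bay0, either way round below 0.08 rad) or (distance between board2 and bay1 below 0.008 m and angle between the x axis of board2 and the x axis of bay1, either way round below 0.08 rad) or (distance between board2 and bay2 below 0.008 m and angle between the x axis of board2 and the x axis of bay2, either way round below 0.08 rad) or (distance between board2 and bay3 below 0.008 m and angle between the x axis of board2 and the x axis of bay3, either way round below 0.08 rad)) and ((distance between board3 and bay0 below 0.008 m and angle between the x axis of board3 and the x axis of bay0, either way round below 0.08 rad) or (distance between board3 and bay1 below 0.008 m and angle between the x axis of board3 and the x axis of bay1, either way round below 0.08 rad) or (distance between board3 and bay2 below 0.008 m and angle between the x axis of board3 and the x axis of bay2, either way round below 0.08 rad) or (distance between board3 and bay3 below 0.008 m and angle between the x axis of board3 and the x axis of bay3, either way round below 0.08 rad)) and value of joint knob above 1 rad), for 0.2 s.
3. the knob is back at the red mark and locked, tabs sprung out (value of joint knob below 0.06 rad and value of joint each of tab_a, tab_b below 0.002 m), for 0.2 s.
At the end, for the whole second after the job is handed in: every board that is there rests in a bay, its origin within 8 mm of the home point and in line with the bay within 0.08 rad; the knob is within 0.06 rad of the red mark and both tabs are out to within 2 mm (all of step 3 and ((distance between board0 and bay0 below 0.008 m and angle between the x axis of board0 and the x axis of bay0, either way round below 0.08 rad) or (distance between board0 and bay1 below 0.008 m and angle between the x axis of board0 and the x axis of bay1, either way round below 0.08 rad) or (distance between board0 and bay2 below 0.008 m and angle between the x axis of board0 and the x axis of bay2, either way round below 0.08 rad) or (distance between board0 and bay3 below 0.008 m and angle between the x axis of board0 and the x axis of bay3, either way round below 0.08 rad)) and ((distance between board1 and bay0 below 0.008 m and angle between the x axis of board1 and the x axis of bay0, either way round below 0.08 rad) or (distance between board1 and bay1 below 0.008 m and angle between the x axis of board1 and the x axis of bay1, either way round below 0.08 rad) or (distance between board1 and bay2 below 0.008 m and angle between the x axis of board1 and the x axis of bay2, either way round below 0.08 rad) or (distance between board1 and bay3 below 0.008 m and angle between the x axis of board1 and the x axis of bay3, either way round below 0.08 rad)) and ((distance between board2 and bay0 below 0.008 m and angle between the x axis of board2 and the x axis of bay0, either way round below 0.08 rad) or (distance between board2 and bay1 below 0.008 m and angle between the x axis of board2 and the x axis of bay1, either way round below 0.08 rad) or (distance between board2 and bay2 below 0.008 m and angle between the x axis of board2 and the x axis of bay2, either way round below 0.08 rad) or (distance between board2 and bay3 below 0.008 m and angle between the x axis of board2 and the x axis of bay3, either way round below 0.08 rad)) and ((distance between board3 and bay0 below 0.008 m and angle between the x axis of board3 and the x axis of bay0, either way round below 0.08 rad) or (distance between board3 and bay1 below 0.008 m and angle between the x axis of board3 and the x axis of bay1, either way round below 0.08 rad) or (distance between board3 and bay2 below 0.008 m and angle between the x axis of board3 and the x axis of bay2, either way round below 0.08 rad) or (distance between board3 and bay3 below 0.008 m and angle between the x axis of board3 and the x axis of bay3, either way round below 0.08 rad)) and linear speed of each of board0, board1, board2, board3 below 0.02 m/s); the robot touches nothing.
It fails at once if another thing on the table was knocked more than 6 cm from its place (distance of any of jug, sponge, brush, jar, bowl, size_bottle, block from where it was at the start of the episode above 0.06 m).
Of board0, board1, board2, board3 only 3 to 4 are there at a start; the rules pass over those that are not, and their reading is None.
At some moment in a run one of board0, board1, board2, board3 may be knocked a few centimetres aside while the robot is not near it.
Once in a run the grip may slacken for a moment while it holds something.
It also fails if it takes over 210 s, if anything falls off the work surface, if the arm or the gripper's body presses on something with over 40 N, if the wrist force passes 120 N, or if a joint passes its speed limit or range.

## Working session

There is one attempt and no reset: what is moved stays moved. The work goes in short steps, Python scripts to look and compute and a tool call to move; the robot and the scene stay as the last step left them, time stands still between calls to the robot, and variables do not carry over. Pictures are saved under pics/ and viewed, about 12 in all and at most 16, crops included, and the job is handed in when it is done.

Besides the shell and the picture viewer there is one more tool, called by a JSON object that holds its "method" and its "body", one argument or row to a line. drive_tool: Moves the arm, as the interface text tells. Scaled input: -1 to 1 covers 0.3 m each way for a shift and pi/2 rad each way for a turn. Its arguments: {"type":"object","properties":{"slide":{"type":"array","items":{"type":"array","items":{"type":"number"}}},"twist":{"type":"array","items":{"type":"number"}},"fingers":{"type":"array","items":{"type":"number"}}},"required":["slide","twist","fingers"]}

```bash
ls; mkdir -p pics
python3 - <<'E'
from rig import env
import cv2
print(env.state(), env.pinch_z)
for n in ("scene","top"):
    p=env.capture(n); cv2.imwrite(f"pics/{n}0.png",p["color"]); print(n,p["K"].tolist(),p["rvec"],p["tvec"])
    for l in ("board0","dock","knob","gate_peg","lip","tab_a","jug","sponge","brush","jar","bowl","size_bottle","block"):
        print(l,[(r["at"],round(r["p"],2)) for r in env.recognise(p,l)])
E
```

```text
pics
{'clock': 0.0, 'joint_pos': array([ 1.01989753e+00,  3.59546408e-01,  1.51144075e+00,  1.33636664e-06,
        1.27250225e+00, -1.15070075e-01]), 'qd': array([ 1.89708682e-05,  9.09018083e-04, -4.87002097e-04, -1.03928648e-03,
       -6.63186047e-04, -1.19957562e-03]), 'effort': array([-2.91600627e-04, -5.27619839e+01, -2.78625834e+01, -5.57514977e-04,
        1.34370901e-02, -2.02063723e-05]), 'tcp_pos': array([252.92573252, 543.32827043, 230.42577322]), 'ee_rot': array([-6.79058824e-01, -3.06668761e+00,  2.81455449e-03]), 'wrist_force': array([ 0.34267548, -0.04949944, -0.15794969]), 'moment': array([-0.03190265,  0.00253896,  0.01703044]), 'opening': 0.9992353869665881} 18.700000000000003
scene [[598.0575423027342, 0.0, 325.59425093410323], [0.0, 598.0575423027342, 233.27691634714404], [0.0, 0.0, 1.0]] [ 0.87361689  2.41751315 -1.23845083] [ 410.35645413 -149.93285642 1946.39923195]
board0 [([236.2, 208.1], 0.96), ([473.2, 255.3], 0.93), ([411.0, 326.1], 0.84), ([277.0, 190.0], 0.82), ([435.8, 293.9], 0.7), ([394.3, 235.5], 0.62), ([267.1, 163.7], 0.25)]
dock [([307.7, 266.6]
[... 665 characters left out ...]
075e+03]
board0 [([432.7, 263.4], 0.88), ([256.9, 130.6], 0.74), ([206.3, 269.3], 0.73), ([224.0, 335.4], 0.73), ([290.9, 299.7], 0.67), ([193.5, 217.6], 0.59), ([440.5, 211.2], 0.55)]
dock [([321.4, 205.4], 0.73)]
knob [([249.7, 198.1], 0.58)]
gate_peg [([334.6, 229.0], 0.73), ([483.8, 214.3], 0.66)]
lip [([320.5, 209.7], 0.76)]
tab_a [([440.3, 212.6], 0.17)]
jug [([166.9, 174.6], 0.72), ([250.6, 198.3], 0.26)]
sponge [([159.3, 267.5], 0.6), ([428.5, 159.2], 0.57)]
brush [([486.4, 215.8], 0.79), ([323.2, 206.5], 0.52)]
jar [([391.7, 160.5], 0.85)]
bowl [([320.5, 159.8], 0.96), ([393.8, 160.7], 0.25)]
size_bottle [([427.6, 160.2], 0.72), ([322.4, 208.3], 0.67)]
block [([486.9, 281.9], 0.93)]
```

Run:
```python
import cv2
a=cv2.imread("pics/top0.png")
cv2.imwrite("pics/t0c.png",cv2.resize(a[120:380,130:530],None,fx=2,fy=2,interpolation=cv2.INTER_CUBIC))
```

```text
(no output)
```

View pics/t0c.png

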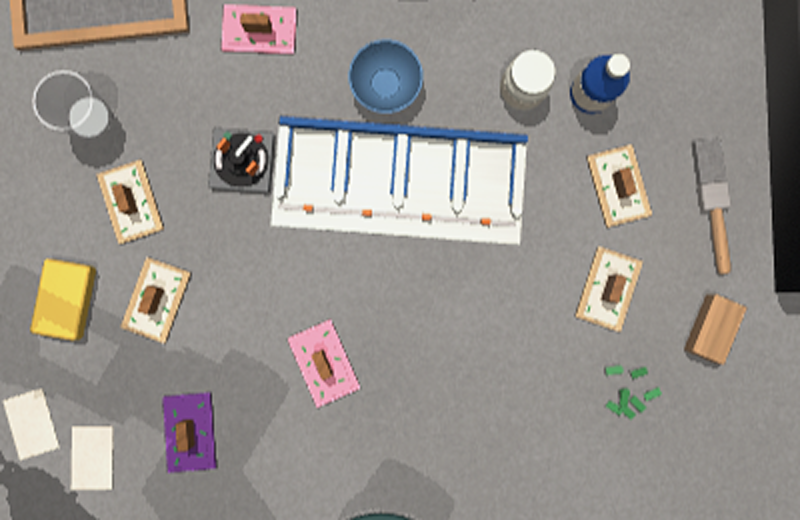

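View pics/scene0.png

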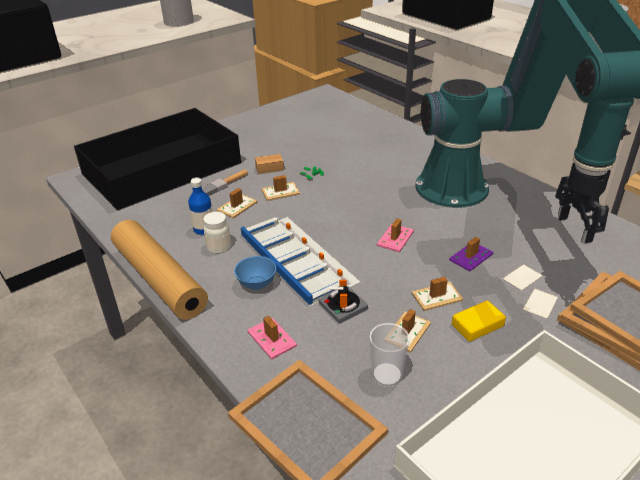

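```bash
cat > h.py <<'E'
import numpy as np, cv2
from scipy.spatial.transform import Rotation as Rn
from rig import env
def tool():
    s=env.state(); return Rn.from_rotvec(s["ee_rot"]).as_matrix(), np.array(s["tcp_pos"])
def cam(name):
    R,t=tool(); p=env.capture(name)
    if "mount" in p:
        M=np.array(p["mount"]); p["Rw"]=R@M[:3,:3]; p["C"]=R@M[:3,3]+t
    else:
        Rc=cv2.Rodrigues(np.array(p["rvec"]))[0]; p["Rw"]=Rc.T; p["C"]=-Rc.T@np.array(p["tvec"]).ravel()
    return p
def w(p,uv,z):   # pixel(s) -> world at height z
    uv=np.atleast_2d(np.array(uv,float)); d=np.c_[uv,np.ones(len(uv))]@np.linalg.inv(p["K"]).T@p["Rw"].T
    return p["C"]+d*((z-p["C"][2])/d[:,2])[:,None]
def px(p,X):     # world -> pixel
    c=(np.atleast_2d(X)-p["C"])@p["Rw"]@np.array(p["K"]).T; return c[:,:2]/c[:,2:]
def go(x,y,z,jaw=None):  # print slide/twist to bring TCP to xyz, jaw (tool y) at angle jaw (mod pi)
    R,t=tool(); s=R.T@(np.array([x,y,z])-t)/300; tw=0
    if jaw is not None:
        a=np.arctan2(R[1,1],R[0,1]); d=(jaw-a+np.pi/2)%np.pi-np.pi/2; tw=-d/(np.pi/2)
    print("slide",s.round(4).tolist(),"twist",round(tw,4))
def boards(p,z=8,lo=200):  # plywood/paper outlines on the grey table
    hsv=cv2.cvtColor(p["color"],cv2.COLOR_BGR2HSV)
    m=cv2.inRange(hsv,(8,50,120),(25,200,255))
    out=[]
    m=cv2.morphologyEx(m,cv2.MORPH_CLOSE,np.ones((5,5)))
    for c in cv2.findContours(m,cv2.RETR_EXTERNAL,cv2.CHAIN_APPROX_NONE)[0]:
        if cv2.contourArea(c)<lo: continue
        P=w(p,c[:,0],z)[:,:2].astype(np.float32); r=cv2.minAreaRect(P); (a,b),(l,ww),g=r
        if l<ww: l,ww,g=ww,l,g+90
        g=(g+90)%180-90
        out.append((round(a,1),round(b,1),round(l,1),round(ww,1),round(np.radians(g),3)))
    return out
E
python3 - <<'E'
from h import *
p=cam("top"); print(p["C"])
for b in boards(p): print(b)
hsv=cv2.cvtColor(p["color"],cv2.COLOR_BGR2HSV)
m=cv2.inRange(hsv,(3,150,130),(14,255,255)); n,_,st,c=cv2.connectedComponentsWithStats(m)
for i in range(1,n):
    if st[i,4]>4: print("or",c[i],st[i,4],w(p,c[i],18)[0].round(1))
m=cv2.inRange(hsv,(100,120,60),(125,255,255)); 
for c in cv2.findContours(m,cv2.RETR_EXTERNAL,cv2.CHAIN_APPROX_NONE)[0]:
    if cv2.contourArea(c)>30: r=cv2.minAreaRect(w(p,c[:,0],30)[:,:2].astype(np.float32)); print("blue",r)
print("knob",w(p,(249.7,198.1),50))
# from crop: backstop corners
print(w(p,[[270,179.5],[393,188.5]],30))
w_=cam("wrist"); print(w_["mount"],w_["K"])
E
```

```text
[ 420.88018463   -4.29707561 1373.2813951 ]
(156.6, 732.7, 323.7, 241.2, np.float64(-1.524))
(377.6, -502.0, 92.9, 51.5, np.float64(-0.418))
(430.1, 328.1, 112.1, 70.6, np.float64(-0.351))
(433.0, 467.1, 114.1, 73.3, np.float64(-0.19))
(438.8, -341.2, 111.8, 71.4, np.float64(-0.348))
(576.0, 367.4, 110.8, 70.0, np.float64(0.325))
(592.0, -361.5, 111.3, 70.1, np.float64(0.25))
(963.2, -212.5, 404.4, 87.3, np.float64(1.571))
(925.1, 423.7, 263.4, 204.6, np.float64(-1.471))
or [240.54545455 191.09090909] 11 [660.9 228.6  18. ]
or [255.06666667 202.66666667] 15 [625.9 185.6  18. ]
or [187.33333333 216.11111111] 9 [588.1 385.5  18. ]
or [283.5 223.5] 8 [563.  101.9  18. ]
or [313.63636364 225.90909091] 11 [554.8  13.1  18. ]
or [342.5 228.5] 8 [546.2 -71.8  18. ]
or [372.5 230.5] 8 [ 539.2 -160.1   18. ]
or [200.2 273.8] 5 [418.  346.2  18. ]
or [218.2 334. ] 5 [243.6 292.7  18. ]
blue ((631.1148071289062, -36.33457946777344), (363.361328125, 102.49392700195312), 84.55075073242188)
blue ((745.9535522460938, -336.7591247558594), (62.97007751464844, 62.9715461730957), 46.390995025634766)
knob [[634.49809586 196.61958925  50.        ]]
[[ 692.27690368  139.92536379   30.        ]
 [ 661.38932568 -221.40669847   30.        ]]
[[-1.63047732e-03 -9.53159136e-01 -3.02464880e-01  7.65051890e+01]
 [ 9.99998309e-01 -1.29672487e-03 -1.30424864e-03  3.79368669e-01]
 [ 8.50942776e-04 -3.02466495e-01  9.53159638e-01 -1.43269634e+02]
 [ 0.00000000e+00  0.00000000e+00  0.00000000e+00  1.00000000e+00]] [[347.6950316    0.         316.73790307]
 [  0.         347.6950316  230.70087597]
 [  0.           0.           1.        ]]
```

Run:
```python
from h import *
R,t=tool(); print(R.round(3)); go(634.5,200,180,0.883)
```

```text
[[-0.907  0.422 -0.   ]
 [ 0.422  0.907 -0.   ]
 [ 0.    -0.    -1.   ]]
slide [-1.6359, -0.5026, 0.1709] twist 0.1604
```

{"method": "drive_tool", "body": {
  "slide": [
    [-0.8,-0.25,0.08],
    [-0.8,-0.25,0.08],
    [-0.8,-0.25,0.08],
    [-0.8,-0.25,0.08],
    [-0.8,-0.25,0.08],
    [-0.8,-0.25,0.08],
    [-0.8,-0.25,0.08]
  ],
  "twist": [0.16,0.16,0.16,0.16,0.16,0.16,0.16],
  "fingers": [1,1,1,1,1,1,1]
}}

```text
clock: 2.08
tcp_pos: [444.2, 370.0, 206.8]
ee_rot: [1.064, 2.953, -0.002]
wrist_force: [-0.6, -0.1, 0.0]
opening: 0.999
```

Run:
```python
from h import *
print(env.state()["joint_pos"]); go(634.5,200,180,0.883)
```

```text
[ 0.57729089  0.35053483  1.58904656 -0.00367836  1.20125027 -0.30055949]
slide [-0.8497, -0.0318, 0.0922] twist -0.0024
```

{"method": "drive_tool", "body": {
  "slide": [
    [-0.85,-0.032,0.092],
    [-0.85,-0.032,0.092],
    [-0.85,-0.032,0.092],
    [-0.85,-0.032,0.092],
    [-0.85,-0.032,0.092],
    [-0.85,-0.032,0.092],
    [-0.85,-0.032,0.092],
    [-0.85,-0.032,0.092],
    [-0.85,-0.032,0.092]
  ],
  "twist": [0,0,0,0,0,0,0,0,0],
  "fingers": [1,1,1,1,1,1,1,1,1]
}}

```text
clock: 2.83
tcp_pos: [634.3, 199.8, 179.6]
ee_rot: [1.067, 2.953, -0.002]
wrist_force: [-0.2, 1.5, -0.6]
opening: 0.998
```

Run:
```python
from h import *
p=cam("wrist"); th=-0.088; O=np.array([613.6,-34.8,0])
D=lambda x,y,z: O+np.array([np.cos(th)*x-np.sin(th)*y,np.sin(th)*x+np.cos(th)*y,z])
im=p["color"].copy()
cv2.imwrite("pics/w1raw.png",im)
for P in [D(0,236,60)]+[D(30*np.cos(a),236+30*np.sin(a),65) for a in (-.6+np.pi/2,-.6-np.pi/2)]+[D(-53.5,y,19) for y in (176,88,0)]+[D(-63,132,18),D(-63,44,18)]:
    u=px(p,P)[0]; cv2.drawMarker(im,tuple(int(round(v)) for v in u),(255,0,255),0,12,1)
cv2.imwrite("pics/w1.png",im)
print(tool()[1]); go(634.3,200.3,31,0.883)
```

```text
[633.5964174  200.61248496 179.85502068]
slide [-0.0014, 0.0011, 0.4962] twist -0.0026
```

View pics/w1.png

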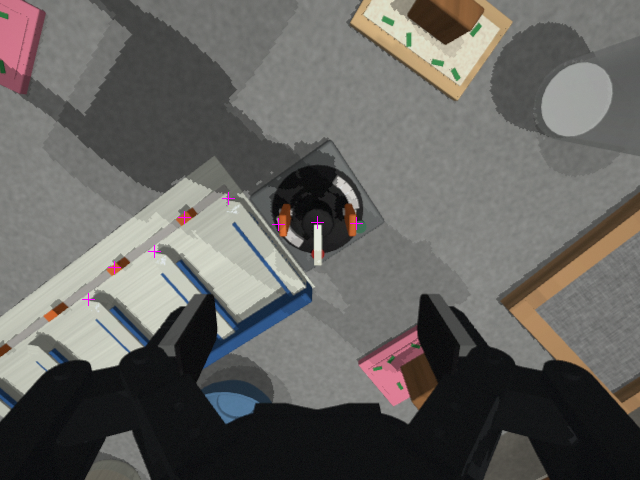

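{"method": "drive_tool", "body": {
  "slide": [
    [0,0.001,0.12],
    [0,0.001,0.25],
    [0,0.001,0.35],
    [0,0.001,0.42],
    [0,0.001,0.47],
    [0,0.001,0.496],
    [0,0.001,0.496],
    [0,0.001,0.496],
    [0,0.001,0.496],
    [0,0.001,0.496],
    [0,0.001,0.496],
    [0,0.001,0.496]
  ],
  "twist": [0,0,0,0,0,0,0,0,0,0,0,0],
  "fingers": [1,1,1,1,1,1,1,-1,-1,-1,-1,-1]
}}

```text
clock: 3.88
tcp_pos: [634.5, 200.3, 34.6]
ee_rot: [1.064, 2.952, -0.002]
wrist_force: [-6.1, -3.1, 17.1]
opening: 0.451
```

{"method": "drive_tool", "body": {
  "slide": [
    [0,0,0],
    [0,0,0],
    [0,0,0]
  ],
  "twist": [0,0,0],
  "fingers": [-1,-1,-1]
}}

```text
clock: 4.13
tcp_pos: [634.4, 200.2, 35.2]
ee_rot: [1.064, 2.952, -0.002]
wrist_force: [-1.9, -0.7, 1.7]
opening: 0.439
```

{"method": "drive_tool", "body": {
  "slide": [
    [0,0,0],
    [0,0,0],
    [0,0,0],
    [0,0,0],
    [0,0,0],
    [0,0,0],
    [0,0,0],
    [0,0,0],
    [0,0,0],
    [0,0,0],
    [0,0,0],
    [0,0,0]
  ],
  "twist": [-0.065,-0.13,-0.2,-0.27,-0.34,-0.41,-0.48,-0.55,-0.62,-0.69,-0.75,-0.765],
  "fingers": [-1,-1,-1,-1,-1,-1,-1,-1,-1,-1,-1,-1]
}}

```text
clock: 5.13
tcp_pos: [634.3, 199.7, 35.2]
ee_rot: [-0.798, 3.037, -0.006]
wrist_force: [-1.1, -3.4, -1.2]
opening: 0.438
```

{"method": "drive_tool", "body": {
  "slide": [
    [0,0,0],
    [0,0,0],
    [0,0,0]
  ],
  "twist": [-0.01,-0.01,-0.01],
  "fingers": [-1,-1,-1]
}}

```text
clock: 5.38
tcp_pos: [634.3, 199.7, 35.3]
ee_rot: [-0.818, 3.031, -0.005]
wrist_force: [-0.4, -1.2, -0.6]
opening: 0.441
```

Run:
```python
from h import *
p=cam("wrist"); cv2.imwrite("pics/w2.png",p["color"])
R,t=tool(); s=env.state(); print(t,np.arctan2(R[1,1],R[0,1]),s["wrist_force"],s["moment"],s["joint_pos"])
```

```text
[634.28164199 199.68345422  35.21702662] 2.098252377034638 [-1.05494786 -1.88191136 -1.26440925] [-0.13932432  0.21445145 -0.35774403] [ 0.20306074  0.65591153  1.53357776 -0.00406839  0.95031855 -1.89283031]
```

View pics/w2.png

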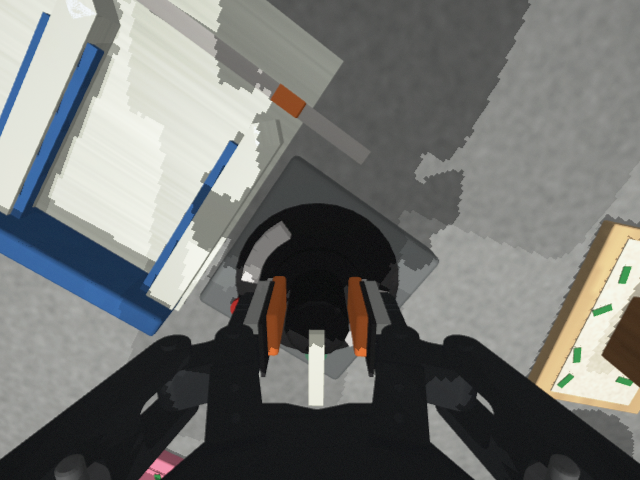

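{"method": "drive_tool", "body": {
  "slide": [
    [0,0,0],
    [0,0,0],
    [0,0,0],
    [0,0,0],
    [0,0,-0.1],
    [0,0,-0.2],
    [0,0,-0.33],
    [0,0,-0.46],
    [0,0,-0.6],
    [0,0,-0.6]
  ],
  "twist": [0.01,0.01,0.01,0.01,0.01,0.01,0.01,0.07,0.15,0.23],
  "fingers": [1,1,1,1,1,1,1,1,1,1]
}}

```text
clock: 6.27
tcp_pos: [639.5, 201.6, 226.2]
ee_rot: [-0.252, 3.112, -0.001]
wrist_force: [2.0, 0.6, 0.9]
opening: 0.998
```

```bash
cat >> h.py <<'E'
def go2(x,y,z,jaw):  # as go, jaw exact (not mod pi), turn via q6 = q1-jaw
    R,t=tool(); s=R.T@(np.array([x,y,z])-t)/300
    q=env.state()["joint_pos"]; print("slide",s.round(4).tolist(),"twist",round(((q[0]-q[5])-jaw)/(np.pi/2),4))
E
python3 - <<'E'
from h import *
go2(520,100,250,-1.659)
E
```

```text
slide [0.4462, -0.2704, -0.0874] twist 2.1586
```

{"method": "drive_tool", "body": {
  "slide": [
    [0.1,-0.36,-0.1],
    [0.1,-0.7,-0.1],
    [0.1,-0.7,-0.1],
    [0.1,-0.7,-0.1],
    [0.1,-0.7,-0.1],
    [0.1,-0.7,-0.1],
    [0.1,-0.7,-0.1],
    [0.1,-0.7,-0.1],
    [0.1,-0.7,-0.1],
    [0.1,-0.7,-0.1],
    [0.1,-0.7,-0.1],
    [0.1,-0.7,-0.1]
  ],
  "twist": [0.08,0.16,0.24,0.32,0.4,0.48,0.56,0.64,0.72,0.8,0.87,0.95],
  "fingers": [1,1,1,1,1,1,1,1,1,1,1,1]
}}

```text
clock: 7.27
tcp_pos: [643.6, -10.4, 257.1]
ee_rot: [1.936, 2.454, 0.021]
wrist_force: [0.4, 0.4, -0.6]
opening: 1.003
```

Run:
```python
from h import *
go2(610,-20,260,-1.659)
```

```text
slide [-0.0049, -0.1162, -0.012] twist 1.2062
```

{"method": "drive_tool", "body": {
  "slide": [
    [0,-0.116,-0.01],
    [0,-0.116,-0.01],
    [0,-0.116,-0.01],
    [0,-0.116,-0.01],
    [0,-0.116,-0.01],
    [0,-0.116,-0.01],
    [0,-0.116,-0.01],
    [0,-0.116,-0.01],
    [0,-0.116,-0.01],
    [0,-0.116,-0.01],
    [0,-0.116,-0.01],
    [0,-0.116,-0.01]
  ],
  "twist": [0.08,0.16,0.24,0.32,0.4,0.48,0.56,0.64,0.72,0.8,0.87,0.95],
  "fingers": [1,1,1,1,1,1,1,1,1,1,1,1]
}}

```text
clock: 8.27
tcp_pos: [610.3, -18.4, 260.5]
ee_rot: [3.101, 0.482, 0.036]
wrist_force: [0.1, 0.6, 1.0]
opening: 0.999
```

{"method": "drive_tool", "body": {
  "slide": [
    [0,0,0],
    [0,0,0],
    [0,0,0],
    [0,0,0],
    [0,0,0]
  ],
  "twist": [0.08,0.16,0.24,0.256,0.256],
  "fingers": [1,1,1,1,1]
}}

```text
clock: 8.68
tcp_pos: [610.7, -18.3, 261.4]
ee_rot: [-3.136, 0.149, -0.039]
wrist_force: [-1.0, -0.6, -0.5]
opening: 0.999
```

Run:
```python
from h import *
p=cam("wrist"); go2(610,-20,260,-1.659); cv2.imwrite("pics/w3raw.png",p["color"]); np.savez("w3.npz",**{k:p[k] for k in("K","Rw","C")})
th=-0.088; O=np.array([613.5,-35.2,0])
D=lambda x,y,z: O+np.array([np.cos(th)*x-np.sin(th)*y,np.sin(th)*x+np.cos(th)*y,z])
im=p["color"].copy()
for P in [D(-53.5,y,19) for y in (176,88,0,-88,-176)]+[D(-63,y,18) for y in (176,88,0,-88)]+[D(56,y,30) for y in (183,-183)]:
    u=px(p,P)[0]; cv2.drawMarker(im,tuple(int(round(v)) for v in u),(255,0,255),0,10,1)
for b in boards(p): print(b)
cv2.imwrite("pics/w3.png",im)
```

```text
slide [-0.0017, 0.0057, 0.0042] twist -0.0022
(449.1, 321.1, 71.8, 69.8, np.float64(-0.351))
(461.4, -326.7, 110.2, 70.4, np.float64(-0.343))
(576.7, 367.3, 108.8, 71.5, np.float64(0.313))
(591.2, -359.4, 110.3, 63.9, np.float64(0.239))
```

View pics/w3.png

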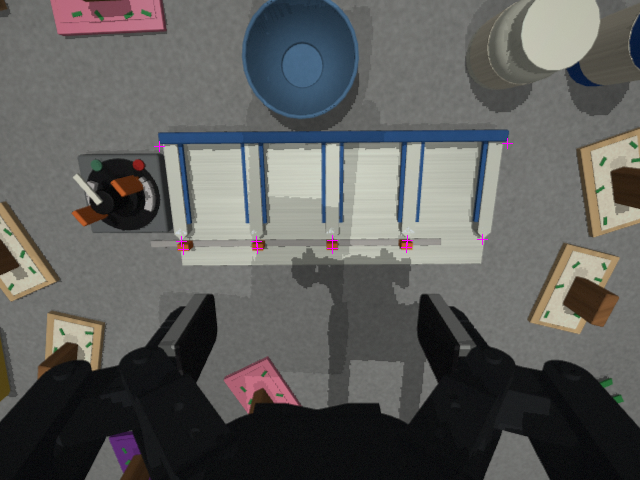

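Run:
```python
from h import *
p=dict(np.load("w3.npz")); im=cv2.imread("pics/w3raw.png"); hsv=cv2.cvtColor(im,cv2.COLOR_BGR2HSV)
m=cv2.inRange(hsv,(100,100,40),(125,255,255))
th=-0.088; O=np.array([613.5,-35.2]); A=np.array([[np.cos(th),-np.sin(th)],[np.sin(th),np.cos(th)]])
for v in range(155,222,11):
    r=m[v,150:520]>0; e=np.flatnonzero(np.diff(r.astype(int)))+150.5
    P=(w(p,np.c_[e,np.full(len(e),v)],17)[:,:2]-O)@A
    print(v,round(P[:,0].mean(),1),P[:,1].round(1))
cv2.imwrite("pics/w3c.png",cv2.resize(im[120:270,150:510],None,fx=2.2,fy=2.2,interpolation=cv2.INTER_CUBIC))
```

```text
155 43.9 [ 168.4  163.    99.2   96.    80.6   75.1   11.4    8.1   -8.3  -11.6
  -75.2  -80.7  -97.1 -100.4 -162.9 -168.4]
166 31.9 [ 168.8  162.1   99.    96.7   80.1   75.7   11.5    8.2   -8.4  -11.7
  -75.9  -80.3  -96.9 -100.2 -163.2 -168.8]
177 19.8 [ 168.   162.4   99.8   96.4   79.7   75.2   11.5    8.2   -8.5  -11.9
  -75.5  -81.1  -96.7 -100.  -162.5 -169.2]
188 7.5 [ 168.3  162.6   99.5   96.1   80.3   75.8   11.6    8.2   -8.7  -12.
  -76.2  -80.7  -97.6  -99.8 -162.8 -168.5]
199 -5.1 [ 168.6  162.9   99.2   95.8   79.9   75.3   11.7    8.3   -8.8  -12.2
  -75.8  -80.3  -97.4  -99.6 -163.2 -168.9]
210 -17.9 [ 167.8  163.2   98.9   96.6   80.5   76.    11.7    8.3   -8.9  -12.4
  -75.4  -81.1  -97.2  -99.4 -162.4 -169.3]
221 -30.9 [ 168.1  162.3   99.8   96.3   80.1   75.4   10.6    8.3   -9.   -12.5
  -76.1  -80.7  -96.9 -100.4 -164.  -168.6]
```

View pics/w3c.png

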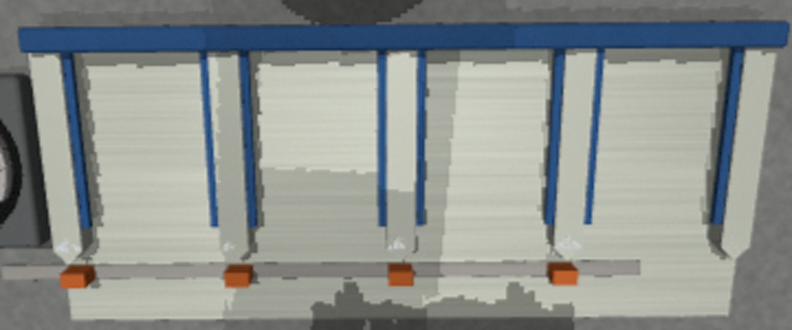

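Run:
```python
from h import *
p=cam("top")
print("jug rim",w(p,(161.5,170),120),"bottom",w(p,(174,178.5),3))
for b in boards(p)[:8]: print(b)
print(env.state()["ee_rot"])
x,y,a=576,367.3,0.325
go2(x,y,150,a-np.pi/2)
```

```text
jug rim [[703.92335995 428.39696458 120.        ]] bottom [[704.05078294 430.9222782    3.        ]]
(156.6, 732.7, 323.7, 241.3, np.float64(-1.524))
(377.6, -502.0, 92.9, 51.5, np.float64(-0.418))
(430.3, 328.1, 111.7, 70.6, np.float64(-0.351))
(433.0, 467.1, 114.1, 73.3, np.float64(-0.19))
(576.0, 367.4, 110.8, 70.0, np.float64(0.325))
(528.1, -349.1, 257.1, 104.8, np.float64(-0.194))
(963.0, -212.5, 404.4, 87.6, np.float64(-1.571))
(925.1, 423.7, 263.4, 204.6, np.float64(-1.471))
[-3.13665953  0.14467623 -0.03845205]
slide [-0.242, -1.2686, 0.3678] twist -0.265
```

{"method": "drive_tool", "body": {
  "slide": [
    [-0.15,-0.9,0.2],
    [-0.15,-0.9,0.2],
    [-0.15,-0.9,0.2],
    [-0.15,-0.9,0.2],
    [-0.15,-0.9,0.2],
    [-0.15,-0.9,0.2],
    [-0.15,-0.9,0.2],
    [-0.15,-0.9,0.2],
    [-0.15,-0.9,0.2]
  ],
  "twist": [-0.07,-0.14,-0.21,-0.265,-0.265,-0.265,-0.265,-0.265,-0.265],
  "fingers": [0,0,0,0,0,0,0,0,0]
}}

```text
clock: 9.53
tcp_pos: [591.5, 256.3, 200.4]
ee_rot: [3.095, 0.513, 0.037]
wrist_force: [-0.3, -1.1, -0.1]
opening: 0.505
```

Run:
```python
from h import *
x,y,a=576,367.3,0.325
go2(x,y,120,a-np.pi/2);print(tool()[0][:,2],env.state()["opening"])
```

```text
slide [0.0642, -0.369, 0.2666] twist 0.0006
[ 2.41847539e-02  3.81957697e-05 -9.99707505e-01] 0.505359886528961
```

{"method": "drive_tool", "body": {
  "slide": [
    [0.064,-0.369,0.267],
    [0.064,-0.369,0.267],
    [0.064,-0.369,0.267],
    [0.064,-0.369,0.267],
    [0.064,-0.369,0.267],
    [0.064,-0.369,0.267]
  ],
  "twist": [0,0,0,0,0,0],
  "fingers": [0,0,0,0,0,0]
}}

```text
clock: 10.03
tcp_pos: [576.2, 366.2, 119.8]
ee_rot: [3.094, 0.514, 0.037]
wrist_force: [1.1, -0.3, -0.2]
opening: 0.5
```

Run:
```python
from h import *
p=cam("wrist");x,y,a=576,367.3,0.325
go2(x,y,24,a-np.pi/2)
for b in boards(p): print(b)
u=px(p,[[x+dx*np.cos(a)-dy*np.sin(a),y+dx*np.sin(a)+dy*np.cos(a),58] for dx in(-20,20) for dy in (-8,8)])
im=p["color"].copy()
for q in u: cv2.drawMarker(im,tuple(int(round(v)) for v in q),(255,0,255),0,10,1)
cv2.imwrite("pics/w4.png",im)
```

```text
slide [-0.0091, -0.0082, 0.3222] twist -0.0016
(461.9, 328.4, 49.5, 45.4, np.float64(-0.352))
(426.0, 465.7, 126.0, 72.4, np.float64(-0.189))
(615.4, 175.3, 22.9, 7.0, np.float64(0.519))
(561.1, 361.3, 51.5, 20.0, np.float64(0.316))
(576.9, 366.8, 109.5, 70.1, np.float64(0.315))
```

View pics/w4.png

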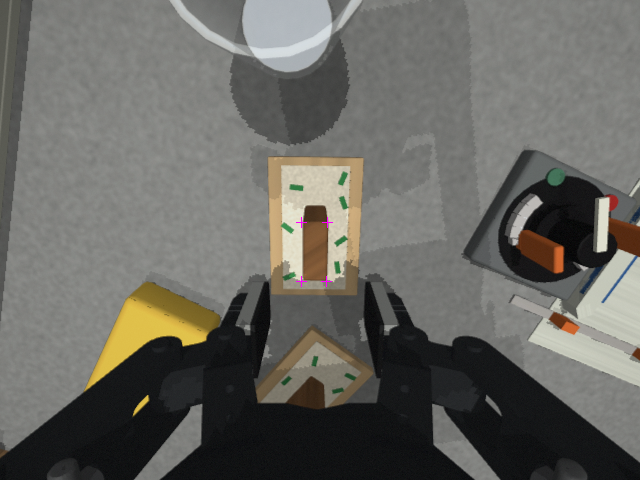

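{"method": "drive_tool", "body": {
  "slide": [
    [-0.008,-0.008,0.1],
    [-0.008,-0.008,0.2],
    [-0.008,-0.008,0.27],
    [-0.008,-0.008,0.31],
    [-0.008,-0.008,0.322],
    [-0.008,-0.008,0.322],
    [-0.008,-0.008,0.322],
    [-0.008,-0.008,0.322],
    [-0.008,-0.008,0.322],
    [-0.008,-0.008,0.322],
    [-0.008,-0.008,0.322]
  ],
  "twist": [0,0,0,0,0,0,0,0,0,0,0],
  "fingers": [0,0,0,0,0,0,-1,-1,-1,-1,-1]
}}

```text
clock: 11.0
tcp_pos: [577.9, 367.8, 26.2]
ee_rot: [3.095, 0.513, 0.044]
wrist_force: [0.1, -3.0, 6.4]
opening: 0.177
```

{"method": "drive_tool", "body": {
  "slide": [
    [0,0,-0.02],
    [0,0,-0.07],
    [0,0,-0.2],
    [0,0,-0.2],
    [0,0,-0.2]
  ],
  "twist": [0,0,0,0,0],
  "fingers": [-1,-1,-1,-1,-1]
}}

```text
clock: 11.42
tcp_pos: [578.1, 369.1, 89.4]
ee_rot: [3.097, 0.514, 0.053]
wrist_force: [0.6, 0.4, -2.4]
opening: 0.178
```

```bash
cat >> h.py <<'E'
TH=-0.088; OD=np.array([613.5,-35.4])
AD=np.array([[np.cos(TH),-np.sin(TH)],[np.sin(TH),np.cos(TH)]])
def dk(x,y): return OD+AD@np.array([x,y])
def tod():
    R,t=tool(); q=env.state()["joint_pos"]; print("in dock",(AD.T@(t[:2]-OD)).round(1),"z",t[2].round(1),"yaw err",round(float(np.arctan2(R[1,1],R[0,1])-(TH-np.pi/2)),4),"open",env.state()["opening"].round(3))
def god(x,y,z,jaw=TH-np.pi/2): go2(*dk(x,y),z,jaw)
E
python3 - <<'E'
from h import *
tod(); god(-135,132,80)
E
```

```text
Traceback (most recent call last):
  File "h.py", line 42, in tod
    R,t=tool(); q=env.state()["joint_pos"]; print("in dock",(AD.T@(t[:2]-OD)).round(1),"z",t[2].round(1),"yaw err",round(float(np.arctan2(R[1,1],R[0,1])-(TH-np.pi/2)),4),"open",env.state()["opening"].round(3))
                                                                                                                                                                                 ^^^^^^^^^^^^^^^^^^^^^^^^^^^^
AttributeError: 'float' object has no attribute 'round'
```

```bash
sed -i 's/env.state()\["opening"\].round(3))/round(env.state()["opening"],3),"lean",R[:2,2].round(4))/' h.py
python3 - <<'E'
from h import *
tod(); god(-135,132,80)
E
```

```text
in dock [-70.8 399.8] z 89.4 yaw err 0.4168 open 0.178 lean [0.0338 0.0034]
slide [-0.5579, 0.7294, 0.0183] twist 0.2608
```

{"method": "drive_tool", "body": {
  "slide": [
    [-0.08,0.1,0.018],
    [-0.2,0.26,0.018],
    [-0.3,0.39,0.018],
    [-0.4,0.52,0.018],
    [-0.5,0.65,0.018],
    [-0.558,0.729,0.018],
    [-0.558,0.729,0.018],
    [-0.558,0.729,0.018],
    [-0.558,0.729,0.018]
  ],
  "twist": [0.05,0.12,0.19,0.24,0.261,0.261,0.261,0.261,0.261],
  "fingers": [-1,-1,-1,-1,-1,-1,-1,-1,-1]
}}

```text
clock: 12.17
tcp_pos: [489.0, 106.7, 79.4]
ee_rot: [-3.134, 0.132, -0.049]
wrist_force: [0.9, -0.6, -1.7]
opening: 0.171
```

Run:
```python
from h import *
tod(); god(-135,132,28)
p=cam("wrist"); cv2.imwrite("pics/w5.png",p["color"])
```

```text
in dock [-136.5  130.6] z 79.4 yaw err 0.0041 open 0.171 lean [0.0316 0.0033]
slide [-0.0003, -0.0037, 0.1716] twist 0.0031
```

View pics/w5.png

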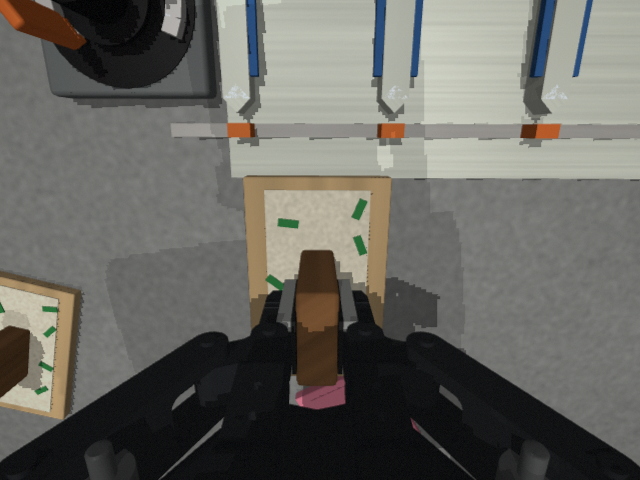

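{"method": "drive_tool", "body": {
  "slide": [
    [0,-0.004,0.09],
    [0,-0.004,0.15],
    [0,-0.004,0.172],
    [0,-0.004,0.172],
    [0,-0.004,0.172],
    [0,-0.004,0.172]
  ],
  "twist": [0.003,0.003,0.003,0.003,0.003,0.003],
  "fingers": [-1,-1,-1,-1,-1,-1]
}}

```text
clock: 12.72
tcp_pos: [492.6, 109.8, 28.5]
ee_rot: [-3.133, 0.135, -0.053]
wrist_force: [-0.3, -0.8, -1.2]
opening: 0.178
```

Run:
```python
from h import *
tod(); god(-60,132,28);print(env.state()["wrist_force"])
p=cam("wrist"); im=p["color"]; R,t=tool()
z0=t[2]-26.2
for b in boards(p,8+z0): print(b)
hsv=cv2.cvtColor(im,cv2.COLOR_BGR2HSV)
m=cv2.inRange(hsv,(8,50,120),(25,200,255))
b=cv2.inRange(hsv,(100,100,40),(125,255,255))
for v in range(150,290,15):
    e=np.flatnonzero(np.diff((m[v]>0).astype(int)))+.5
    if len(e)>1:
        P=(w(p,[[e[0],v],[e[-1],v]],8+z0)[:,:2]-OD)@AD; print("board",v,P.round(1).tolist())
for v in range(0,100,12):
    e=np.flatnonzero(np.diff((b[v,180:480]>0).astype(int)))+180.5
    P=(w(p,np.c_[e,np.full(len(e),v)],17)[:,:2]-OD)@AD; print("lip",v,P[:,1].round(1).tolist())
cv2.imwrite("pics/w6.png",im)
```

```text
in dock [-133.2  134. ] z 28.5 yaw err 0.0018 open 0.178 lean [0.0339 0.0037]
slide [0.2438, 0.0071, 0.0096] twist 0.0019
[-0.28482273 -0.75583588 -1.24411444]
(432.1, 292.4, 87.5, 9.6, np.float64(-0.33))
(514.3, 107.7, 70.1, 64.6, np.float64(1.484))
(551.5, -36.5, 12.5, 8.3, np.float64(1.483))
(559.7, 56.8, 17.1, 8.3, np.float64(1.483))
(567.9, 147.7, 14.0, 8.8, np.float64(1.483))
board 180 [[-81.0, 168.7], [-81.0, 98.6]]
board 195 [[-88.2, 169.1], [-88.1, 98.7]]
board 210 [[-95.5, 169.0], [-95.4, 99.2]]
board 225 [[-102.9, 168.9], [-102.8, 98.8]]
board 240 [[-110.6, 168.8], [-110.5, 98.8]]
board 255 [[-118.4, 168.8], [-118.3, 98.9]]
board 270 [[-126.5, 168.7], [-126.3, 99.0]]
board 285 [[-134.7, 169.1], [-134.5, 99.0]]
lip 0 [168.4, 163.2, 100.6, 95.5, 79.3, 75.8]
lip 12 [168.6, 163.4, 100.8, 95.6, 79.3, 76.1]
lip 24 [168.5, 163.3, 100.5, 95.3, 79.2, 76.0]
lip 36 [168.8, 163.5, 100.6, 95.3, 79.6, 75.9]
lip 48 [168.7, 163.3, 100.7, 95.4, 79.5, 75.8]
lip 60 [168.6, 163.2, 100.4, 95.5, 79.5, 75.8]
lip 72 []
lip 84 []
lip 96 []
```

{"method": "drive_tool", "body": {
  "slide": [
    [0,0.0065,0],
    [0.03,0.0065,0.001],
    [0.07,0.0065,0.003],
    [0.11,0.0065,0.005],
    [0.15,0.0065,0.006],
    [0.19,0.0065,0.008],
    [0.23,0.0065,0.009],
    [0.244,0.0065,0.01],
    [0.244,0.0065,0.01],
    [0.244,0.0065,0.01]
  ],
  "twist": [0.001,0.001,0.001,0.001,0.001,0.001,0.001,0.001,0.001,0.001],
  "fingers": [-1,-1,-1,-1,-1,-1,-1,-1,-1,-1]
}}

```text
clock: 13.6
tcp_pos: [565.3, 101.2, 28.1]
ee_rot: [-3.133, 0.139, -0.053]
wrist_force: [-0.9, 0.1, -2.3]
opening: 0.179
```

Run:
```python
from h import *
tod(); god(0,132,28);print(env.state()["wrist_force"])
p=cam("wrist"); im=p["color"]; R,t=tool()
z0=t[2]-26.2
hsv=cv2.cvtColor(im,cv2.COLOR_BGR2HSV)
m=cv2.inRange(hsv,(8,50,120),(25,200,255))
b=cv2.inRange(hsv,(100,100,40),(125,255,255))
for v in range(150,290,15):
    e=np.flatnonzero(np.diff((m[v]>0).astype(int)))+.5
    if len(e)>1:
        P=(w(p,[[e[0],v],[e[-1],v]],8+z0)[:,:2]-OD)@AD; print("board",v,P.round(1).tolist())
for v in range(0,180,16):
    e=np.flatnonzero(np.diff((b[v,180:480]>0).astype(int)))+180.5
    P=(w(p,np.c_[e,np.full(len(e),v)],17)[:,:2]-OD)@AD; print("lip",v,P[:,1].round(1).tolist())
cv2.imwrite("pics/w6.png",im)
```

```text
in dock [-60.1 131.9] z 28.1 yaw err -0.0003 open 0.179 lean [0.0338 0.0037]
slide [0.2001, -0.0005, 0.0069] twist 0.0009
[-0.91867597  0.13160063 -2.2627603 ]
board 180 [[-7.9, 164.1], [-8.0, 100.1]]
board 195 [[-15.0, 163.6], [-15.1, 100.2]]
board 210 [[-22.3, 163.0], [-22.4, 99.8]]
board 225 [[-29.8, 164.3], [-29.8, 99.9]]
board 240 [[-37.5, 166.7], [-37.5, 96.6]]
board 255 [[-45.3, 166.7], [-45.3, 96.7]]
board 270 [[-53.4, 166.6], [-53.4, 96.8]]
board 285 [[-61.7, 186.1], [-61.5, -14.2]]
lip 0 []
lip 16 [183.1, 95.2, 79.7]
lip 32 [168.7, 163.4, 100.8, 95.6, 79.5, 75.9]
lip 48 [168.7, 163.4, 100.5, 95.6, 79.3, 76.1]
lip 64 [168.7, 163.3, 100.6, 95.6, 79.6, 75.9]
lip 80 [168.7, 163.3, 100.6, 95.6, 79.4, 76.1]
lip 96 [168.7, 163.2, 100.7, 95.6, 79.6, 75.9]
lip 112 [168.8, 163.2, 100.8, 95.7, 79.5, 76.1]
lip 128 [168.8, 163.6, 100.4, 95.7, 79.3, 75.8]
lip 144 [168.8, 163.5, 100.5, 95.7, 79.5, 76.1]
lip 160 [168.8, 163.5, 100.6, 95.7, 79.4, 75.8]
lip 176 [168.8, 163.5, 100.6, 95.7, 79.6, 76.0]
```

View pics/w6.png

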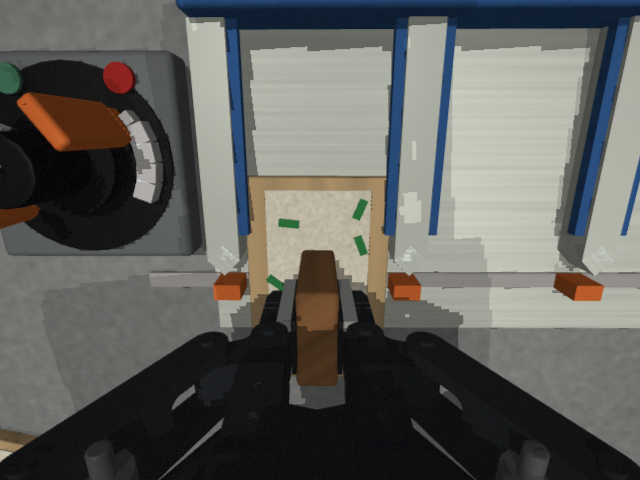

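{"method": "drive_tool", "body": {
  "slide": [
    [0.03,0,0.001],
    [0.07,0,0.002],
    [0.11,0,0.004],
    [0.15,0,0.005],
    [0.18,0,0.006],
    [0.195,0,0.007],
    [0.202,0,0.007],
    [0.207,0,0.007],
    [0.207,0,0.007]
  ],
  "twist": [0,0,0,0,0,0,0,0,0],
  "fingers": [-1,-1,-1,-1,-1,-1,-1,-1,-1]
}}

```text
clock: 14.4
tcp_pos: [626.0, 95.9, 27.7]
ee_rot: [-3.133, 0.138, -0.05]
wrist_force: [0.4, 0.3, -2.3]
opening: 0.182
```

```bash
cat >> h.py <<'E'
def held(z=None):
    p=cam("wrist"); im=p["color"]; R,t=tool(); z0=(t[2]-26.2) if z is None else z
    hsv=cv2.cvtColor(im,cv2.COLOR_BGR2HSV); m=cv2.inRange(hsv,(8,50,120),(25,200,255)); b=cv2.inRange(hsv,(100,100,40),(125,255,255))
    for v in range(180,290,20):
        e=np.flatnonzero(np.diff((m[v,180:450]>0).astype(int)))+180.5
        if len(e)>1: print("board",v,((w(p,[[e[0],v],[e[-1],v]],8+z0)[:,:2]-OD)@AD).round(1).tolist())
    col=m[100:280,340]; print("front edge dock x",((w(p,[340,100+int(np.argmax(col>0))],8+z0)[:,:2]-OD)@AD)[0,0].round(1))
    for v in (10,40,70):
        e=np.flatnonzero(np.diff((b[v,150:500]>0).astype(int)))+150.5
        print("lip",v,((w(p,np.c_[e,np.full(len(e),v)],17)[:,:2]-OD)@AD)[:,1].round(1).tolist())
    return p
E
python3 - <<'E'
from h import *
tod(); print(env.state()["wrist_force"]); held()
E
```

```text
in dock [  0.9 131.9] z 27.7 yaw err -0.0001 open 0.182 lean [0.0323 0.0037]
[ 0.43578581  0.2672447  -2.25652845]
board 180 [[53.1, 140.5], [53.0, 103.9]]
board 200 [[43.5, 162.7], [43.5, 99.6]]
board 220 [[33.7, 164.2], [33.7, 100.1]]
board 240 [[23.5, 163.2], [23.5, 99.6]]
board 260 [[13.0, 164.3], [13.0, 100.1]]
board 280 [[2.1, 163.8], [2.2, 99.6]]
front edge dock x 52.1
lip 10 [71.8]
lip 40 [66.1]
lip 70 []
```

{"method": "drive_tool", "body": {
  "slide": [
    [0.005,0,0],
    [0.01,0,0],
    [0.014,0,0],
    [0.017,0,0],
    [0.017,0,0]
  ],
  "twist": [0,0,0,0,0],
  "fingers": [-1,-1,-1,-1,-1]
}}

```text
clock: 14.87
tcp_pos: [629.0, 95.5, 27.4]
ee_rot: [-3.133, 0.138, -0.044]
wrist_force: [-5.2, -0.1, 0.7]
opening: 0.179
```

{"method": "drive_tool", "body": {
  "slide": [
    [0.007,0,0],
    [0.012,0,0],
    [0.012,0,0]
  ],
  "twist": [0,0,0],
  "fingers": [-1,-1,-1]
}}

```text
clock: 15.12
tcp_pos: [629.2, 95.4, 26.7]
ee_rot: [-3.134, 0.138, -0.034]
wrist_force: [-8.3, 1.2, 1.9]
opening: 0.179
```

Run:
```python
from h import *
tod(); print(env.state()["wrist_force"]); p=held(); cv2.imwrite("pics/w7.png",p["color"])
```

```text
in dock [  4.1 131.7] z 26.7 yaw err 0.0003 open 0.179 lean [0.022  0.0038]
[-8.26570526  1.22368657  1.87770221]
board 200 [[46.6, 162.9], [46.6, 99.5]]
board 220 [[36.8, 163.9], [36.8, 99.5]]
board 240 [[26.6, 163.0], [26.6, 99.4]]
board 260 [[16.1, 164.1], [16.1, 99.4]]
board 280 [[5.1, 163.6], [5.2, 99.9]]
front edge dock x 51.4
lip 10 [72.4]
lip 40 [67.6]
lip 70 [58.9]
```

View pics/w7.png

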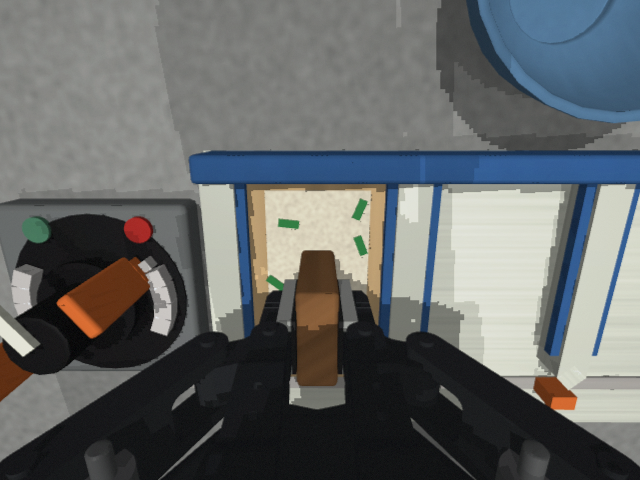

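{"method": "drive_tool", "body": {
  "slide": [
    [-0.003,0,0],
    [-0.003,0,0],
    [-0.003,0,0],
    [-0.003,0,-0.03],
    [-0.003,0,-0.12],
    [-0.003,0,-0.25],
    [-0.003,0,-0.38],
    [-0.003,0,-0.38]
  ],
  "twist": [0,0,0,0,0,0,0,0],
  "fingers": [0,0,0,0,0,0,0,0]
}}

```text
clock: 15.83
tcp_pos: [631.9, 95.3, 149.8]
ee_rot: [-3.132, 0.137, -0.058]
wrist_force: [1.3, -0.4, 1.2]
opening: 0.503
```

Run:
```python
from h import *
p=cam("top")
for b in boards(p)[:9]: print(b)
tod(); go2(430.2,328,130,-0.351-np.pi/2)
```

```text
(159.6, 730.6, 324.1, 240.8, np.float64(-1.5))
(377.6, -502.0, 92.9, 51.5, np.float64(-0.418))
(430.3, 328.1, 111.7, 70.6, np.float64(-0.351))
(433.0, 467.1, 114.1, 73.3, np.float64(-0.19))
(528.1, -349.1, 257.1, 104.8, np.float64(-0.194))
(963.1, -212.5, 404.4, 87.5, np.float64(1.57))
(925.1, 423.7, 263.4, 204.6, np.float64(-1.471))
in dock [  5.4 131.6] z 146.8 yaw err 0.0003 open 0.502 lean [0.034  0.0042]
slide [-0.7345, -0.7141, 0.0364] twist 0.1685
```

{"method": "drive_tool", "body": {
  "slide": [
    [-0.1,-0.1,0],
    [-0.734,-0.714,0.036],
    [-0.734,-0.714,0.036],
    [-0.734,-0.714,0.036],
    [-0.734,-0.714,0.036],
    [-0.734,-0.714,0.036],
    [-0.734,-0.714,0.036],
    [-0.734,-0.714,0.036],
    [-0.734,-0.714,0.036],
    [-0.734,-0.714,0.036],
    [-0.734,-0.714,0.036]
  ],
  "twist": [0.03,0.08,0.12,0.168,0.168,0.168,0.168,0.168,0.168,0.168,0.168],
  "fingers": [0,0,0,0,0,0,0,0,0,0,0]
}}

```text
clock: 16.8
tcp_pos: [431.0, 327.6, 130.0]
ee_rot: [-3.083, 0.548, -0.052]
wrist_force: [-0.4, 0.1, -0.1]
opening: 0.504
```

Run:
```python
from h import *
p=cam("wrist");x,y,a=430.2,328,-0.351
tod();go2(x,y,24,a-np.pi/2)
for b in boards(p): print(b)
```

```text
in dock [-213.3  345.3] z 130.1 yaw err -0.2643 open 0.502 lean [0.0346 0.0041]
slide [-0.0153, 0.0047, 0.3533] twist -0.0072
(430.6, 473.9, 118.7, 77.0, np.float64(-0.188))
(430.5, 327.2, 109.2, 70.1, np.float64(-0.351))
```

{"method": "drive_tool", "body": {
  "slide": [
    [-0.005,0.006,0.1],
    [-0.008,0.006,0.2],
    [-0.012,0.006,0.29],
    [-0.015,0.006,0.34],
    [-0.015,0.006,0.353],
    [-0.015,0.006,0.353],
    [-0.015,0.006,0.353],
    [-0.015,0.006,0.353],
    [-0.015,0.006,0.353],
    [-0.015,0.006,0.353],
    [-0.015,0.006,0.353]
  ],
  "twist": [-0.007,-0.007,-0.007,-0.007,-0.007,-0.007,-0.007,-0.007,-0.007,-0.007,-0.007],
  "fingers": [0,0,0,0,0,0,-1,-1,-1,-1,-1]
}}

```text
clock: 17.77
tcp_pos: [431.5, 327.9, 25.7]
ee_rot: [-3.084, 0.531, -0.057]
wrist_force: [0.8, -3.1, 7.0]
opening: 0.174
```

{"method": "drive_tool", "body": {
  "slide": [
    [0,0,-0.02],
    [0,0,-0.07],
    [0,0,-0.2],
    [0,0,-0.2],
    [0,0,-0.2]
  ],
  "twist": [0,0,0,0,0],
  "fingers": [-1,-1,-1,-1,-1]
}}

```text
clock: 18.18
tcp_pos: [431.0, 328.9, 88.3]
ee_rot: [-3.08, 0.53, -0.063]
wrist_force: [0.4, 0.1, -2.1]
opening: 0.176
```

Run:
```python
from h import *
tod(); god(-135,44,80)
```

```text
in dock [-213.8  346.9] z 88.3 yaw err -0.2526 open 0.176 lean [0.0425 0.0082]
slide [0.506, 0.9123, 0.0266] twist -0.1691
```

{"method": "drive_tool", "body": {
  "slide": [
    [0.06,0.11,0.026],
    [0.14,0.25,0.026],
    [0.21,0.38,0.026],
    [0.28,0.51,0.026],
    [0.35,0.63,0.026],
    [0.42,0.75,0.026],
    [0.48,0.86,0.026],
    [0.506,0.912,0.026],
    [0.506,0.912,0.026],
    [0.506,0.912,0.026],
    [0.506,0.912,0.026]
  ],
  "twist": [-0.03,-0.08,-0.12,-0.16,-0.169,-0.169,-0.169,-0.169,-0.169,-0.169,-0.169],
  "fingers": [-1,-1,-1,-1,-1,-1,-1,-1,-1,-1,-1]
}}

```text
clock: 19.1
tcp_pos: [482.0, 20.6, 79.7]
ee_rot: [-3.128, 0.12, -0.063]
wrist_force: [-0.0, -0.1, -1.4]
opening: 0.177
```

Run:
```python
from h import *
tod(); god(-135,44,28)
```

```text
in dock [-135.9   44.2] z 79.7 yaw err 0.0117 open 0.177 lean [0.0409 0.0087]
slide [-0.0038, 0.0029, 0.1721] twist 0.0159
```

{"method": "drive_tool", "body": {
  "slide": [
    [-0.001,0,0.09],
    [-0.002,0,0.15],
    [-0.003,0,0.17],
    [-0.003,0,0.17],
    [-0.003,0,0.17],
    [-0.003,0,0.17]
  ],
  "twist": [0.007,0.007,0.007,0.007,0.007,0.007],
  "fingers": [-1,-1,-1,-1,-1,-1]
}}

```text
clock: 19.6
tcp_pos: [483.6, 21.7, 29.3]
ee_rot: [-3.127, 0.135, -0.065]
wrist_force: [-0.1, 0.1, -0.9]
opening: 0.175
```

Run:
```python
from h import *
sed=None
tod(); god(-60,44,28);print(env.state()["wrist_force"])
p=held(); cv2.imwrite("pics/w8.png",p["color"])
```

```text
in dock [-134.4   45.5] z 29.3 yaw err 0.0019 open 0.175 lean [0.0418 0.0087]
slide [0.2476, 0.0054, 0.0145] twist 0.0122
[-0.05646684  0.07831856 -0.91844329]
board 180 [[-82.2, 80.8], [-82.1, 10.1]]
board 200 [[-91.7, 80.4], [-91.6, 10.5]]
board 220 [[-101.6, 80.4], [-101.4, 10.5]]
board 240 [[-111.8, 80.5], [-111.5, 10.4]]
board 260 [[-122.3, 80.5], [-122.0, 10.8]]
board 280 [[-133.1, 80.6], [-132.7, 10.8]]
front edge dock x -80.7
lip 10 [100.0, 96.4, 80.6, 75.3, 12.8, 7.6, -8.4, -12.0]
lip 40 [99.9, 96.6, 80.4, 75.5, 12.5, 7.6, -8.7, -12.0]
lip 70 []
```

{"method": "drive_tool", "body": {
  "slide": [
    [0,0.005,0.005],
    [0.03,0.005,0.009],
    [0.07,0.005,0.011],
    [0.11,0.005,0.012],
    [0.15,0.005,0.014],
    [0.19,0.005,0.016],
    [0.23,0.005,0.017],
    [0.248,0.005,0.018],
    [0.248,0.005,0.018],
    [0.248,0.005,0.018]
  ],
  "twist": [0.002,0.002,0.002,0.002,0.002,0.002,0.002,0.002,0.002,0.002],
  "fingers": [-1,-1,-1,-1,-1,-1,-1,-1,-1,-1]
}}

```text
clock: 20.48
tcp_pos: [558.1, 13.5, 27.2]
ee_rot: [-3.127, 0.141, -0.066]
wrist_force: [-0.5, -0.1, -0.9]
opening: 0.176
```

Run:
```python
from h import *
tod(); god(2,44,27);print(env.state()["wrist_force"])
p=held()
```

```text
in dock [-59.5  43.8] z 27.2 yaw err -0.0017 open 0.176 lean [0.0423 0.0086]
slide [0.2049, -0.0009, 0.0092] twist 0.0079
[-0.46898569 -0.10671853 -0.86476655]
board 180 [[-7.2, 107.1], [-7.4, 12.0]]
board 200 [[-16.8, 107.2], [-16.9, 11.6]]
board 220 [[-26.7, 107.2], [-26.7, 12.1]]
board 240 [[-36.9, 107.2], [-36.9, 9.1]]
board 260 [[-47.4, 99.7], [-47.3, 9.1]]
board 280 [[-58.2, 79.0], [-58.1, 9.1]]
front edge dock x -5.9
lip 10 []
lip 40 [100.4, 96.8, 80.8, 75.5, 12.6, 7.3, -8.4, -12.1]
lip 70 [100.0, 96.7, 80.8, 75.4, 12.8, 7.4, -8.6, -11.9]
```

{"method": "drive_tool", "body": {
  "slide": [
    [0.03,0,0.001],
    [0.07,0,0.003],
    [0.11,0,0.005],
    [0.15,0,0.007],
    [0.18,0,0.008],
    [0.2,0,0.009],
    [0.21,0,0.009],
    [0.216,0,0.009],
    [0.221,0,0.009],
    [0.221,0,0.009]
  ],
  "twist": [0,0,0,0,0,0,0,0,0,0],
  "fingers": [-1,-1,-1,-1,-1,-1,-1,-1,-1,-1]
}}

```text
clock: 21.37
tcp_pos: [621.0, 7.9, 26.4]
ee_rot: [-3.127, 0.14, -0.058]
wrist_force: [-3.8, -0.3, -1.1]
opening: 0.174
```

{"method": "drive_tool", "body": {
  "slide": [
    [0.007,0,0],
    [0.014,0,0],
    [0.017,0,0]
  ],
  "twist": [0,0,0],
  "fingers": [-1,-1,-1]
}}

```text
clock: 21.62
tcp_pos: [621.2, 8.0, 25.9]
ee_rot: [-3.127, 0.139, -0.044]
wrist_force: [-13.8, 1.0, 8.5]
opening: 0.179
```

Run:
```python
from h import *
tod(); print(env.state()["wrist_force"]);p=held()
```

```text
in dock [ 3.9 43.9] z 25.9 yaw err -0.0009 open 0.179 lean [0.0283 0.0098]
[-13.81495077   1.03316408   8.54917606]
board 200 [[46.5, 107.5], [46.4, 11.3]]
board 220 [[36.6, 107.5], [36.6, 11.8]]
board 240 [[26.4, 107.6], [26.5, 11.3]]
board 260 [[15.8, 107.2], [16.0, 11.7]]
board 280 [[4.9, 107.3], [5.1, 11.2]]
front edge dock x 52.7
lip 10 [92.5]
lip 40 [86.3, -27.9]
lip 70 [77.4, -18.5]
```

{"method": "drive_tool", "body": {
  "slide": [
    [-0.003,0,0],
    [-0.003,0,0],
    [-0.003,0,0],
    [-0.003,0,-0.03],
    [-0.003,0,-0.12],
    [-0.003,0,-0.25],
    [-0.003,0,-0.42],
    [-0.003,0,-0.42]
  ],
  "twist": [0,0,0,0,0,0,0,0],
  "fingers": [0,0,0,0,0,0,0,0]
}}

```text
clock: 22.33
tcp_pos: [621.6, 6.4, 159.6]
ee_rot: [-3.128, 0.139, -0.063]
wrist_force: [0.9, 0.1, 0.7]
opening: 0.503
```

Run:
```python
from h import *
p=cam("top"); p2=cam("wrist")
for b in boards(p)[:9]: print(b)
print([b for b in boards(p2) if b[1]<-200])
tod(); go2(461.4,-326.7,130,-0.343-np.pi/2)
```

```text
(156.6, 732.7, 323.7, 241.3, np.float64(-1.524))
(377.6, -502.0, 92.9, 51.5, np.float64(-0.418))
(433.0, 467.1, 114.1, 73.3, np.float64(-0.19))
(528.1, -349.1, 257.1, 104.8, np.float64(-0.194))
(963.1, -212.5, 404.4, 87.6, np.float64(1.57))
(924.6, 423.7, 263.4, 205.6, np.float64(-1.471))
[(438.3, -284.4, 52.1, 21.2, np.float64(0.147))]
in dock [ 3.  42.3] z 156.4 yaw err -0.0008 open 0.498 lean [0.0375 0.0088]
slide [-0.4313, 1.1542, 0.0583] twist 0.1659
```

{"method": "drive_tool", "body": {
  "slide": [
    [-0.04,0.1,0],
    [-0.37,1.0,0.04],
    [-0.37,1.0,0.04],
    [-0.37,1.0,0.04],
    [-0.37,1.0,0.04],
    [-0.37,1.0,0.04],
    [-0.37,1.0,0.04],
    [-0.37,1.0,0.04],
    [-0.37,1.0,0.04],
    [-0.37,1.0,0.04],
    [-0.37,1.0,0.04],
    [-0.37,1.0,0.04]
  ],
  "twist": [0.03,0.08,0.12,0.165,0.165,0.165,0.165,0.165,0.165,0.165,0.165,0.165],
  "fingers": [0,0,0,0,0,0,0,0,0,0,0,0]
}}

```text
clock: 23.43
tcp_pos: [483.7, -281.0, 136.2]
ee_rot: [-3.078, 0.54, -0.054]
wrist_force: [0.8, 1.0, -0.4]
opening: 0.502
```

Run:
```python
from h import *
p=cam("wrist")
for b in boards(p): print(b)
tod();go2(461.4,-326.7,130,-0.343-np.pi/2)
```

```text
(448.6, -333.3, 41.5, 17.5, np.float64(-0.347))
(358.5, -510.4, 101.3, 45.2, np.float64(-0.418))
(462.5, -326.6, 109.0, 70.1, np.float64(-0.347))
(506.5, -513.5, 100.1, 18.5, np.float64(0.109))
(593.1, -362.5, 110.8, 70.0, np.float64(0.248))
in dock [-107.5 -255.9] z 136.3 yaw err -0.2583 open 0.499 lean [0.0369 0.0097]
slide [-0.0193, 0.1697, 0.0168] twist 0.01
```

Run:
```python
from h import *
go2(462.3,-326.6,100,-1.917);go2(462.3,-326.6,24,-1.917)
```

```text
slide [-0.0197, 0.1705, 0.1169] twist 0.012
slide [-0.0277, 0.176, 0.37] twist 0.012
```

{"method": "drive_tool", "body": {
  "slide": [
    [-0.01,0.1,0.05],
    [-0.02,0.17,0.117],
    [-0.02,0.17,0.117],
    [-0.023,0.172,0.22],
    [-0.026,0.175,0.31],
    [-0.027,0.176,0.36],
    [-0.028,0.176,0.37],
    [-0.028,0.176,0.37],
    [-0.028,0.176,0.37]
  ],
  "twist": [0,0,0,0,0,0,0,0,0],
  "fingers": [0,0,0,0,0,0,0,0,0]
}}

```text
clock: 24.23
tcp_pos: [463.2, -326.1, 24.8]
ee_rot: [-3.079, 0.537, -0.056]
wrist_force: [-0.3, -1.1, -0.0]
opening: 0.499
```

{"method": "drive_tool", "body": {
  "slide": [
    [0,0,0],
    [0,0,0],
    [0,0,0],
    [0,0,0],
    [0,0,0]
  ],
  "twist": [0,0,0,0,0],
  "fingers": [-1,-1,-1,-1,-1]
}}

```text
clock: 24.65
tcp_pos: [464.3, -326.9, 26.8]
ee_rot: [-3.081, 0.537, -0.06]
wrist_force: [-0.9, 1.4, 7.8]
opening: 0.178
```

{"method": "drive_tool", "body": {
  "slide": [
    [0,0,-0.02],
    [0,0,-0.07],
    [0,0,-0.2],
    [0,0,-0.2],
    [0,0,-0.2]
  ],
  "twist": [0,0,0,0,0],
  "fingers": [-1,-1,-1,-1,-1]
}}

```text
clock: 25.07
tcp_pos: [463.5, -328.9, 89.6]
ee_rot: [-3.084, 0.538, -0.068]
wrist_force: [-0.7, 0.7, -2.5]
opening: 0.178
```

Run:
```python
from h import *
tod(); god(-135,-44,80)
```

```text
in dock [-123.6 -305.5] z 89.6 yaw err -0.2568 open 0.178 lean [0.0444 0.003 ]
slide [-0.2598, -0.8329, 0.0362] twist -0.1472
```

{"method": "drive_tool", "body": {
  "slide": [
    [-0.03,-0.1,0.036],
    [-0.07,-0.23,0.036],
    [-0.11,-0.36,0.036],
    [-0.15,-0.48,0.036],
    [-0.19,-0.6,0.036],
    [-0.22,-0.72,0.036],
    [-0.25,-0.81,0.036],
    [-0.26,-0.833,0.036],
    [-0.26,-0.833,0.036],
    [-0.26,-0.833,0.036]
  ],
  "twist": [-0.03,-0.08,-0.12,-0.15,-0.163,-0.163,-0.163,-0.163,-0.163,-0.163],
  "fingers": [-1,-1,-1,-1,-1,-1,-1,-1,-1,-1]
}}

```text
clock: 25.9
tcp_pos: [474.9, -67.3, 79.7]
ee_rot: [-3.133, 0.137, -0.069]
wrist_force: [-0.9, -0.3, -2.6]
opening: 0.173
```

Run:
```python
from h import *
tod(); god(-135,-44,28)
```

```text
in dock [-135.3  -44. ] z 79.7 yaw err 0.0006 open 0.173 lean [0.0439 0.0027]
slide [-0.0066, 0.0012, 0.1724] twist 0.0104
```

{"method": "drive_tool", "body": {
  "slide": [
    [-0.003,0.001,0.09],
    [-0.006,0.001,0.15],
    [-0.007,0.001,0.174],
    [-0.007,0.001,0.174],
    [-0.007,0.001,0.174],
    [-0.007,0.001,0.174]
  ],
  "twist": [0,0,0,0,0,0],
  "fingers": [-1,-1,-1,-1,-1,-1]
}}

```text
clock: 26.4
tcp_pos: [475.4, -68.4, 27.7]
ee_rot: [-3.133, 0.139, -0.069]
wrist_force: [0.5, -0.1, -1.6]
opening: 0.175
```

Run:
```python
from h import *
tod(); god(-60,-44,27.5);print(env.state()["wrist_force"])
p=held()
```

```text
in dock [-134.6  -45. ] z 27.7 yaw err -0.0008 open 0.175 lean [0.0443 0.0024]
slide [0.2485, -0.0034, 0.0115] twist 0.0128
[ 0.51130283 -0.11077376 -1.63255725]
board 180 [[-82.3, -10.3], [-82.4, -80.2]]
board 200 [[-91.8, -10.3], [-91.9, -80.2]]
board 220 [[-101.7, -10.2], [-101.8, -79.7]]
board 240 [[-111.8, -10.1], [-111.9, -79.8]]
board 260 [[-122.3, -10.1], [-122.3, -79.8]]
board 280 [[-133.1, -10.0], [-133.1, -79.8]]
front edge dock x -82.4
lip 10 [11.8, 8.6, -7.4, -12.6, -75.4, -80.6, -96.5, -100.1]
lip 40 [12.2, 8.5, -7.4, -12.8, -75.6, -80.5, -96.3, -100.0]
lip 70 []
```

{"method": "drive_tool", "body": {
  "slide": [
    [0,-0.0033,0.001],
    [0.03,-0.0033,0.002],
    [0.07,-0.0033,0.004],
    [0.11,-0.0033,0.006],
    [0.15,-0.0033,0.008],
    [0.19,-0.0033,0.01],
    [0.23,-0.0033,0.011],
    [0.2485,-0.0033,0.012],
    [0.2485,-0.0033,0.012],
    [0.2485,-0.0033,0.012]
  ],
  "twist": [0,0,0,0,0,0,0,0,0,0],
  "fingers": [-1,-1,-1,-1,-1,-1,-1,-1,-1,-1]
}}

```text
clock: 27.28
tcp_pos: [549.9, -73.7, 27.4]
ee_rot: [-3.133, 0.138, -0.069]
wrist_force: [0.2, -0.2, -1.6]
opening: 0.177
```

Run:
```python
from h import *
tod(); god(6,-44,27);print(env.state()["wrist_force"])
p=held()
```

```text
in dock [-60.  -43.7] z 27.4 yaw err -0.0002 open 0.177 lean [0.0442 0.0025]
slide [0.2198, 0.0009, 0.011] twist 0.0097
[ 0.21941233 -0.20528317 -1.58596159]
board 180 [[-7.7, 19.0], [-7.8, -76.1]]
board 200 [[-17.3, 19.0], [-17.3, -75.6]]
board 220 [[-27.1, 18.0], [-27.2, -76.1]]
board 240 [[-37.3, 19.0], [-37.3, -78.6]]
board 260 [[-47.8, 11.4], [-47.8, -78.6]]
board 280 [[-58.6, -8.7], [-58.6, -78.6]]
front edge dock x -7.8
lip 10 [11.5, 11.1, -0.1, -0.5, -51.7, -52.9, -55.7, -56.1, -59.3, -59.7, -62.1, -62.5]
lip 40 [12.2, 8.5, -7.4, -12.7, -75.4, -80.3, -96.6, -100.2]
lip 70 [12.1, 8.8, -7.0, -12.5, -75.2, -80.2, -96.4, -100.1]
```

{"method": "drive_tool", "body": {
  "slide": [
    [0.03,0,0.001],
    [0.07,0.001,0.003],
    [0.11,0.001,0.005],
    [0.15,0.001,0.007],
    [0.18,0.001,0.009],
    [0.2,0.001,0.01],
    [0.21,0.001,0.01],
    [0.218,0.001,0.01],
    [0.225,0.001,0.01],
    [0.228,0.001,0.01],
    [0.228,0.001,0.01]
  ],
  "twist": [0,0,0,0,0,0,0,0,0,0,0],
  "fingers": [-1,-1,-1,-1,-1,-1,-1,-1,-1,-1,-1]
}}

```text
clock: 28.25
tcp_pos: [614.8, -79.5, 26.7]
ee_rot: [-3.133, 0.138, -0.061]
wrist_force: [-5.0, -0.6, 0.0]
opening: 0.176
```

Run:
```python
from h import *
tod(); print(env.state()["wrist_force"]);p=held()
```

```text
in dock [  5.2 -43.8] z 26.7 yaw err -0.0002 open 0.176 lean [0.0391 0.0035]
[-5.01724054 -0.56141188  0.0215627 ]
board 200 [[47.9, 19.3], [47.8, -76.1]]
board 220 [[38.0, 19.3], [38.0, -76.5]]
board 240 [[27.9, 19.4], [27.9, -76.1]]
board 260 [[17.4, 19.4], [17.4, -76.6]]
board 280 [[6.5, 19.4], [6.6, -76.1]]
front edge dock x 51.7
lip 10 [-11.7]
lip 40 [-6.5]
lip 70 [2.1]
```

{"method": "drive_tool", "body": {
  "slide": [
    [0.007,0,0],
    [0.014,0,0],
    [0.017,0,0]
  ],
  "twist": [0,0,0],
  "fingers": [-1,-1,-1]
}}

```text
clock: 28.55
tcp_pos: [615.0, -79.3, 26.3]
ee_rot: [-3.132, 0.137, -0.047]
wrist_force: [-15.7, -0.3, 11.3]
opening: 0.176
```

{"method": "drive_tool", "body": {
  "slide": [
    [-0.003,0,0],
    [-0.003,0,0],
    [-0.003,0,0],
    [-0.003,0,-0.03],
    [-0.003,0,-0.12],
    [-0.003,0,-0.25],
    [-0.003,0,-0.42],
    [-0.003,0,-0.42]
  ],
  "twist": [0,0,0,0,0,0,0,0],
  "fingers": [0,0,0,0,0,0,0,0]
}}

```text
clock: 29.22
tcp_pos: [615.0, -80.8, 159.9]
ee_rot: [-3.134, 0.137, -0.065]
wrist_force: [1.6, -0.6, 0.3]
opening: 0.497
```

Run:
```python
from h import *
p=cam("top")
for b in boards(p)[:9]: print(b)
tod(); go2(592.3,-362,130,0.248-np.pi/2)
```

```text
(156.6, 732.7, 323.7, 241.3, np.float64(-1.524))
(377.6, -502.0, 92.9, 51.5, np.float64(-0.418))
(433.0, 467.1, 114.1, 73.3, np.float64(-0.19))
(592.0, -361.5, 111.3, 70.1, np.float64(0.25))
(620.8, 99.3, 123.4, 101.6, np.float64(-0.083))
(962.9, -212.5, 404.4, 87.8, np.float64(1.57))
(924.6, 423.7, 263.4, 205.6, np.float64(-1.471))
in dock [  5.6 -45.1] z 159.5 yaw err 0.0006 open 0.5 lean [0.0424 0.0017]
slide [0.0021, 0.9407, 0.0935] twist -0.2097
```

{"method": "drive_tool", "body": {
  "slide": [
    [0,0.1,0.02],
    [0.002,0.94,0.093],
    [0.002,0.94,0.093],
    [0.002,0.94,0.093],
    [0.002,0.94,0.093],
    [0.002,0.94,0.093],
    [0.002,0.94,0.093],
    [0.002,0.94,0.093],
    [0.002,0.94,0.093],
    [0.002,0.94,0.093],
    [0.002,0.94,0.093],
    [0.002,0.94,0.093]
  ],
  "twist": [-0.04,-0.1,-0.16,-0.214,-0.214,-0.214,-0.214,-0.214,-0.214,-0.214,-0.214,-0.214],
  "fingers": [0,0,0,0,0,0,0,0,0,0,0,0]
}}

```text
clock: 30.27
tcp_pos: [592.5, -359.9, 130.2]
ee_rot: [3.114, 0.392, 0.066]
wrist_force: [-0.7, -0.2, 0.2]
opening: 0.5
```

Run:
```python
from h import *
p=cam("wrist")
for b in boards(p): print(b)
tod();go2(592.3,-362,100,0.248-np.pi/2);go2(592.3,-362,24,0.248-np.pi/2)
```

```text
(538.8, -508.1, 25.1, 18.0, np.float64(0.114))
(593.2, -362.2, 109.1, 70.0, np.float64(0.248))
in dock [   7.7 -325.2] z 130.3 yaw err 0.3383 open 0.499 lean [0.0423 0.0022]
slide [-0.007, 0.0054, 0.1009] twist 0.0099
slide [-0.0175, 0.0032, 0.3541] twist 0.0099
```

{"method": "drive_tool", "body": {
  "slide": [
    [-0.005,0.005,0.1],
    [-0.01,0.004,0.2],
    [-0.013,0.004,0.29],
    [-0.017,0.004,0.34],
    [-0.017,0.004,0.354],
    [-0.017,0.004,0.354],
    [-0.017,0.004,0.354],
    [-0.017,0.004,0.354],
    [-0.017,0.004,0.354],
    [-0.017,0.004,0.354],
    [-0.017,0.004,0.354]
  ],
  "twist": [0,0,0,0,0,0,0,0,0,0,0],
  "fingers": [0,0,0,0,0,0,-1,-1,-1,-1,-1]
}}

```text
clock: 31.23
tcp_pos: [593.9, -363.0, 26.1]
ee_rot: [3.111, 0.391, 0.071]
wrist_force: [1.3, 0.5, 6.5]
opening: 0.177
```

{"method": "drive_tool", "body": {
  "slide": [
    [0,0,-0.02],
    [0,0,-0.07],
    [0,0,-0.2],
    [0,0,-0.2],
    [0,0,-0.2]
  ],
  "twist": [0,0,0,0,0],
  "fingers": [-1,-1,-1,-1,-1]
}}

```text
clock: 31.65
tcp_pos: [592.9, -364.5, 89.2]
ee_rot: [3.106, 0.391, 0.077]
wrist_force: [0.3, -0.5, -2.1]
opening: 0.174
```

Run:
```python
from h import *
tod(); god(-135,-132,80)
```

```text
in dock [   8.4 -329.7] z 89.2 yaw err 0.338 open 0.174 lean [ 0.05   -0.0035]
slide [-0.2331, -0.7805, 0.0074] twist 0.2258
```

{"method": "drive_tool", "body": {
  "slide": [
    [-0.03,-0.1,0.007],
    [-0.07,-0.23,0.007],
    [-0.11,-0.36,0.007],
    [-0.14,-0.48,0.007],
    [-0.18,-0.6,0.007],
    [-0.21,-0.7,0.007],
    [-0.233,-0.78,0.007],
    [-0.233,-0.78,0.007],
    [-0.233,-0.78,0.007],
    [-0.233,-0.78,0.007]
  ],
  "twist": [0.04,0.09,0.14,0.18,0.215,0.215,0.215,0.215,0.215,0.215],
  "fingers": [-1,-1,-1,-1,-1,-1,-1,-1,-1,-1]
}}

```text
clock: 32.48
tcp_pos: [467.9, -155.5, 80.0]
ee_rot: [3.136, -0.136, 0.079]
wrist_force: [0.3, -0.9, -2.3]
opening: 0.177
```

Run:
```python
from h import *
tod(); god(-135,-132,27.5)
```

```text
in dock [-134.5 -132.4] z 80.0 yaw err 0.0011 open 0.177 lean [ 0.0505 -0.0039]
slide [-0.0107, -0.0013, 0.1747] twist 0.0134
```

{"method": "drive_tool", "body": {
  "slide": [
    [-0.005,-0.001,0.09],
    [-0.009,-0.001,0.15],
    [-0.011,-0.001,0.174],
    [-0.011,-0.001,0.174],
    [-0.011,-0.001,0.174],
    [-0.011,-0.001,0.174]
  ],
  "twist": [0,0,0,0,0,0],
  "fingers": [-1,-1,-1,-1,-1,-1]
}}

```text
clock: 32.98
tcp_pos: [468.0, -155.9, 27.9]
ee_rot: [3.135, -0.137, 0.08]
wrist_force: [0.4, -0.0, -1.4]
opening: 0.175
```

Run:
```python
from h import *
tod(); god(-60,-132,27.3);print(env.state()["wrist_force"])
p=held()
```

```text
in dock [-134.4 -132.8] z 27.9 yaw err 0.0005 open 0.175 lean [ 0.0511 -0.0043]
slide [0.2475, -0.0025, 0.0147] twist 0.017
[ 0.44301047 -0.00502417 -1.42508341]
board 180 [[-81.9, -97.7], [-82.0, -167.7]]
board 200 [[-91.5, -97.7], [-91.6, -167.7]]
board 220 [[-101.3, -97.6], [-101.4, -167.7]]
board 240 [[-111.4, -98.1], [-111.5, -167.7]]
board 260 [[-121.9, -98.0], [-122.0, -167.8]]
board 280 [[-132.7, -98.0], [-132.8, -167.8]]
front edge dock x -80.6
lip 10 [-76.0, -79.2, -95.3, -100.6, -163.4, -168.6]
lip 40 [-76.1, -79.4, -95.4, -100.7, -163.6, -168.5]
lip 70 []
```

Centre −132.8 against −132.0 for the lips: shift +0.8 mm.

{"method": "drive_tool", "body": {
  "slide": [
    [0,-0.0027,0.001],
    [0.03,-0.0027,0.003],
    [0.07,-0.0027,0.005],
    [0.11,-0.0027,0.007],
    [0.15,-0.0027,0.009],
    [0.19,-0.0027,0.011],
    [0.23,-0.0027,0.013],
    [0.2475,-0.0027,0.0145],
    [0.2475,-0.0027,0.0145],
    [0.2475,-0.0027,0.0145]
  ],
  "twist": [0,0,0,0,0,0,0,0,0,0],
  "fingers": [-1,-1,-1,-1,-1,-1,-1,-1,-1,-1]
}}

```text
clock: 33.87
tcp_pos: [542.1, -161.3, 27.5]
ee_rot: [3.135, -0.136, 0.08]
wrist_force: [-1.3, -0.0, -1.9]
opening: 0.173
```

Run:
```python
from h import *
tod(); god(6,-132,27);print(env.state()["wrist_force"])
p=held()
```

```text
in dock [ -60.  -131.7] z 27.5 yaw err 0.001 open 0.173 lean [ 0.0511 -0.0044]
slide [0.2197, 0.0011, 0.0131] twist 0.0125
[-1.34919814 -0.03496698 -1.87181715]
board 180 [[-7.6, -69.1], [-7.7, -163.3]]
board 200 [[-17.2, -68.7], [-17.2, -164.3]]
board 220 [[-27.0, -68.7], [-27.1, -163.8]]
board 240 [[-37.2, -68.7], [-37.3, -166.7]]
board 260 [[-47.6, -76.8], [-47.7, -166.8]]
board 280 [[-58.4, -80.0], [-58.5, -166.8]]
front edge dock x -6.2
lip 10 [-185.5]
lip 40 [-75.9, -79.2, -95.2, -100.5, -163.2, -168.5]
lip 70 [-76.1, -79.4, -95.3, -100.7, -163.4, -168.4]
```

{"method": "drive_tool", "body": {
  "slide": [
    [0.03,0,0.002],
    [0.07,0.001,0.004],
    [0.11,0.001,0.007],
    [0.15,0.001,0.009],
    [0.18,0.001,0.011],
    [0.2,0.001,0.012],
    [0.21,0.001,0.013],
    [0.218,0.001,0.013],
    [0.225,0.001,0.013],
    [0.23,0.001,0.013],
    [0.23,0.001,0.013]
  ],
  "twist": [0,0,0,0,0,0,0,0,0,0,0],
  "fingers": [-1,-1,-1,-1,-1,-1,-1,-1,-1,-1,-1]
}}

```text
clock: 34.83
tcp_pos: [605.8, -166.6, 26.0]
ee_rot: [3.138, -0.136, 0.067]
wrist_force: [-7.3, -1.4, 0.6]
opening: 0.178
```

{"method": "drive_tool", "body": {
  "slide": [
    [0.007,0,0],
    [0.014,0,0],
    [0.017,0,0]
  ],
  "twist": [0,0,0],
  "fingers": [-1,-1,-1]
}}

```text
clock: 35.08
tcp_pos: [605.9, -166.5, 26.2]
ee_rot: [-3.138, 0.135, -0.053]
wrist_force: [-15.2, -2.9, 13.6]
opening: 0.182
```

Run:
```python
from h import *
tod(); print(env.state()["wrist_force"]);p=held()
```

```text
in dock [   4.  -131.3] z 26.2 yaw err 0.002 open 0.182 lean [ 0.0335 -0.0008]
[-15.17757478  -2.85555926  13.62215331]
board 200 [[46.6, -68.4], [46.6, -164.5]]
board 220 [[36.7, -68.4], [36.8, -164.1]]
board 240 [[26.6, -68.4], [26.6, -164.6]]
board 260 [[16.0, -68.3], [16.1, -163.7]]
board 280 [[5.2, -68.3], [5.3, -164.2]]
front edge dock x 91.5
lip 10 []
lip 40 []
lip 70 []
```

{"method": "drive_tool", "body": {
  "slide": [
    [-0.003,0,0],
    [-0.003,0,0],
    [-0.003,0,0],
    [-0.003,0,-0.03],
    [-0.003,0,-0.12],
    [-0.003,0,-0.25],
    [-0.003,-0.1,-0.39],
    [-0.003,-0.22,-0.53],
    [-0.003,-0.38,-0.67],
    [-0.003,-0.5,-0.78],
    [-0.003,-0.5,-0.78],
    [-0.003,-0.5,-0.78]
  ],
  "twist": [0,0,0,0,0,0,0,0,0,0,0,0],
  "fingers": [0,0,0,0,0,0,0,0,1,1,1,1]
}}

```text
clock: 36.13
tcp_pos: [612.9, -12.8, 266.7]
ee_rot: [-3.136, 0.131, -0.067]
wrist_force: [0.6, -0.9, 0.3]
opening: 0.997
```

Run:
```python
from h import *
p=cam("wrist"); cv2.imwrite("pics/w9.png",p["color"][80:400])
tod()
for b in boards(p): print(b[:2],(AD.T@(np.array(b[:2])-OD)).round(1),b[2:])
god(0,236,180,TH+0.6-np.pi/2)
```

```text
in dock [-2.5 22. ] z 266.1 yaw err 0.0055 open 1.002 lean [ 0.0429 -0.0002]
(612.2, 12.7) [-5.5 47.8] (47.9, 16.7, np.float64(-0.095))
(603.3, -166.7) [   1.4 -131.7] (107.8, 69.1, np.float64(-0.084))
(611.2, -79.9) [  1.6 -44.5] (108.0, 69.8, np.float64(-0.106))
(618.8, 8.6) [ 1.4 44.3] (106.7, 69.3, np.float64(-0.084))
(626.8, 96.4) [  1.7 132.5] (107.9, 68.8, np.float64(-0.084))
slide [-0.0002, -0.7122, 0.2897] twist -0.3776
```

View pics/w9.png

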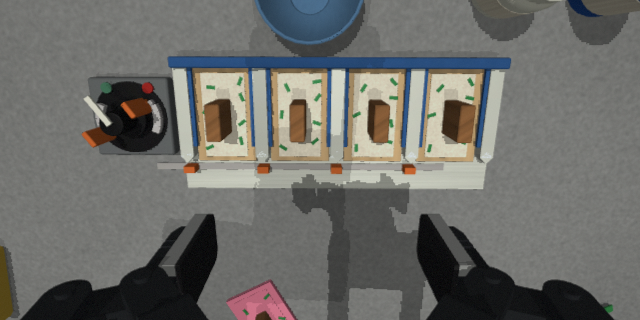

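{"method": "drive_tool", "body": {
  "slide": [
    [0,-0.13,0],
    [0,-0.711,0.2],
    [0,-0.711,0.289],
    [0,-0.711,0.289],
    [0,-0.711,0.289],
    [0,-0.711,0.289],
    [0,-0.711,0.289],
    [0,-0.711,0.289],
    [0,-0.711,0.289],
    [0,-0.711,0.289]
  ],
  "twist": [-0.07,-0.14,-0.21,-0.28,-0.35,-0.378,-0.378,-0.378,-0.378,-0.378],
  "fingers": [1,1,1,1,1,1,1,1,1,1]
}}

```text
clock: 37.02
tcp_pos: [634.8, 197.7, 180.6]
ee_rot: [3.028, 0.788, 0.066]
wrist_force: [1.2, 0.6, 0.2]
opening: 1.005
```

Run:
```python
from h import *
tod(); go2(635,199.9,33,-1.059)
p=cam("wrist"); im=p["color"].copy()
ph=TH+0.6
for r,z in ((0,60),(30,65),(-30,65)):
    q=px(p,[634.3-r*np.sin(ph),199.9+r*np.cos(ph),z])[0]; cv2.drawMarker(im,tuple(int(round(v)) for v in q),(255,0,255),0,10,1)
cv2.imwrite("pics/w10.png",im)
```

```text
in dock [  0.7 234.1] z 180.6 yaw err 0.597 open 1.005 lean [ 0.0436 -0.0007]
slide [-0.0143, -0.0168, 0.4915] twist -0.004
```

View pics/w10.png

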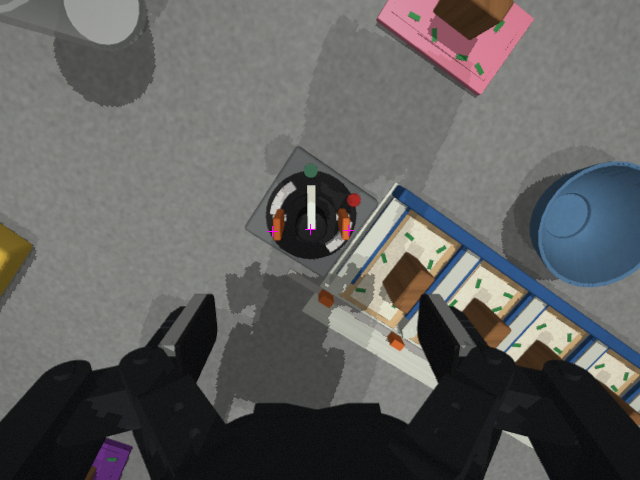

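{"method": "drive_tool", "body": {
  "slide": [
    [-0.003,-0.016,0.12],
    [-0.007,-0.016,0.25],
    [-0.01,-0.016,0.35],
    [-0.012,-0.016,0.42],
    [-0.014,-0.016,0.46],
    [-0.014,-0.016,0.484],
    [-0.014,-0.016,0.484],
    [-0.014,-0.016,0.484],
    [-0.014,-0.016,0.484],
    [-0.014,-0.016,0.484],
    [-0.014,-0.016,0.484],
    [-0.014,-0.016,0.484]
  ],
  "twist": [0,0,0,0,0,0,0,0,0,0,0,0],
  "fingers": [1,1,1,1,1,1,1,-1,-1,-1,-1,-1]
}}

```text
clock: 38.07
tcp_pos: [636.8, 200.7, 39.6]
ee_rot: [3.029, 0.788, 0.073]
wrist_force: [-5.3, 0.2, 18.4]
opening: 0.45
```

{"method": "drive_tool", "body": {
  "slide": [
    [0,0,0],
    [0,0,0],
    [0,0,0]
  ],
  "twist": [0,0,0],
  "fingers": [-1,-1,-1]
}}

```text
clock: 38.32
tcp_pos: [636.7, 200.8, 40.3]
ee_rot: [3.029, 0.788, 0.073]
wrist_force: [-2.6, -0.9, 2.3]
opening: 0.434
```

{"method": "drive_tool", "body": {
  "slide": [
    [0,0,0],
    [0,0,0],
    [0,0,0],
    [0,0,0],
    [0,0,0],
    [0,0,0],
    [0,0,0],
    [0,0,0],
    [0,0,0],
    [0,0,0],
    [0,0,0],
    [0,0,0]
  ],
  "twist": [0.065,0.13,0.2,0.27,0.34,0.41,0.48,0.55,0.62,0.69,0.75,0.765],
  "fingers": [-1,-1,-1,-1,-1,-1,-1,-1,-1,-1,-1,-1]
}}

```text
clock: 39.32
tcp_pos: [635.9, 198.3, 40.2]
ee_rot: [-2.941, 1.067, -0.069]
wrist_force: [-0.3, -7.3, 0.9]
opening: 0.433
```

Run:
```python
from h import *
tod(); s=env.state(); print(s["joint_pos"].round(3),s["wrist_force"],s["moment"])
p=cam("wrist"); cv2.imwrite("pics/w11.png",p["color"])
```

```text
in dock [  1.8 234.7] z 40.2 yaw err -0.6074 open 0.433 lean [ 0.0459 -0.0031]
[ 0.206  0.634  1.566 -0.016  0.896  2.482] [-0.25683596 -7.3058367   0.91444242] [-2.2238775   0.84072635  0.17046985]
```

View pics/w11.png

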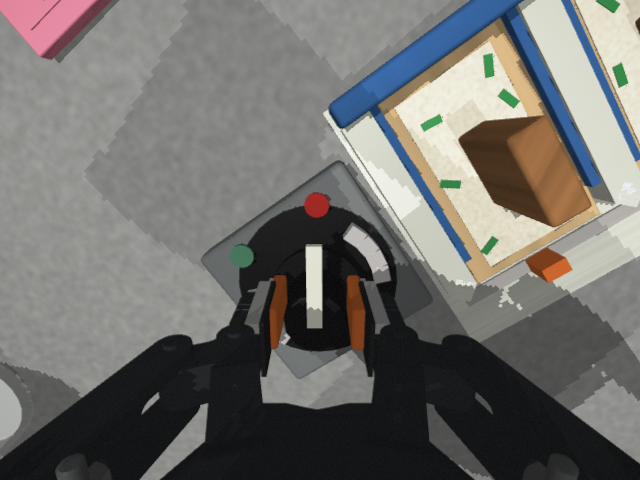

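{"method": "drive_tool", "body": {
  "slide": [
    [0,0,0],
    [0,0,0],
    [0,0,0],
    [0,0,0],
    [0,0,0],
    [0,0,-0.1],
    [0,0,-0.22],
    [0,0,-0.35],
    [0,0,-0.5],
    [0,0,-0.6],
    [0,0,-0.6]
  ],
  "twist": [0.003,0.003,0,0,0,0,0,0,0,0,0],
  "fingers": [-1,1,1,1,1,1,1,1,1,1,1]
}}

```text
clock: 40.28
tcp_pos: [632.4, 200.1, 229.7]
ee_rot: [-2.933, 1.061, -0.089]
wrist_force: [1.9, 0.3, 0.5]
opening: 1.001
```

Run:
```python
from h import *
tod(); p=cam("wrist"); im=p["color"].copy()
for ph,c in ((TH-0.6,(255,0,255)),):
  for r,z in ((0,60),(30,65),(-30,65)):
    q=px(p,[634.3-r*np.sin(ph),199.9+r*np.cos(ph),z])[0]; cv2.drawMarker(im,tuple(int(round(v)) for v in q),c,0,10,1)
cv2.imwrite("pics/w12.png",im)
for b in boards(p): print((AD.T@(np.array(b[:2])-OD)).round(1),b[2:])
```

```text
in dock [ -1.8 236.3] z 229.7 yaw err -0.6054 open 1.001 lean [0.0609 0.0002]
[-342.8   79.1] (43.3, 18.8, np.float64(0.236))
[ -6.5 132.1] (125.9, 70.0, np.float64(-0.083))
[-7.1 44.5] (124.9, 70.3, np.float64(-0.07))
[-27.1 -50.4] (77.6, 54.8, np.float64(1.433))
[  2.7 -81.7] (18.0, 15.6, np.float64(-0.156))
[228.2 234.8] (44.0, 16.8, np.float64(1.529))
[245.7 482. ] (266.9, 150.3, np.float64(-1.472))
```

View pics/w12.png

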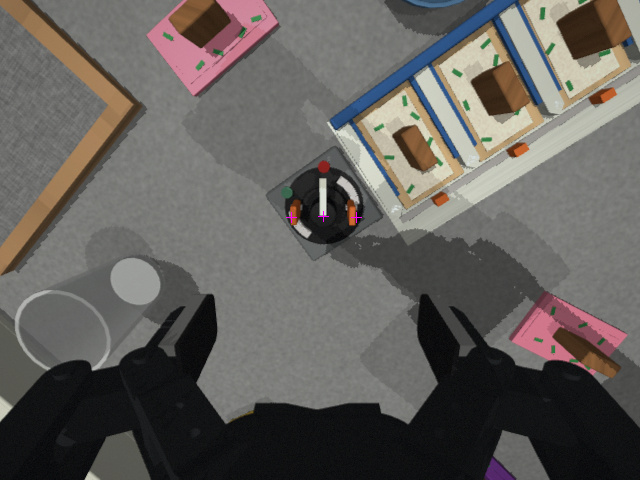

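Run:
```python
from h import *
p=cam("top"); cv2.imwrite("pics/t9.png",cv2.resize(p["color"][120:380,130:530],None,fx=2,fy=2,interpolation=cv2.INTER_CUBIC))
```

```text
(no output)
```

View pics/t9.png

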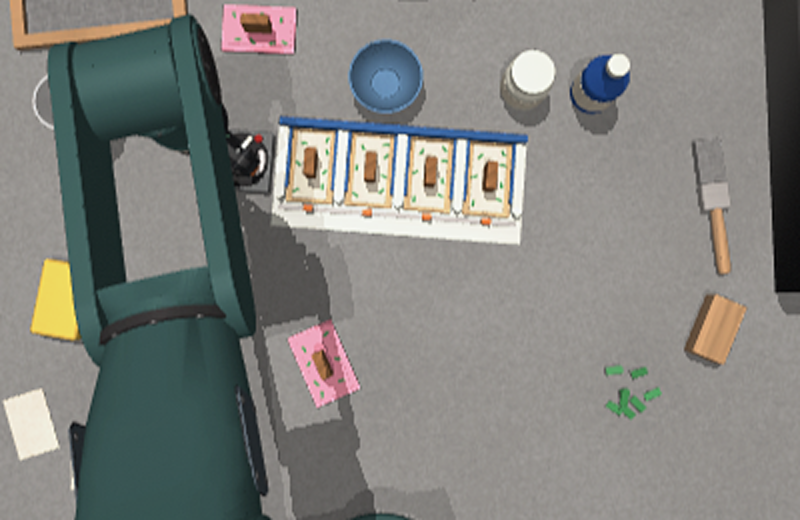

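All four boards are home, each with a gate peg standing behind it, and the other things have not moved. Handing in.

```bash
python3 -c "
from rig import env
print(env.state()['clock']); print(env.finish_job())"
```

```text
40.3833
the job is handed in; nothing more can be done
None
```

I handed the job in at 40.4 s. All four fresh-sheet boards were in their own bays and the gate was closed behind them.

- **What I did:** I pinched the tabs and turned the knob to the green mark. I slid the four boards in one by one until the arm felt the back stop, then turned the knob back to red and released the tabs. One board had been knocked about 27 mm aside early in the run, so I found it again from the wrist camera before picking it up.
- **Boards:** before closing, the wrist camera put every board at dock x +1.4 to +1.7 mm and within 0.5 mm of its bay centre. Yaw agreed within 0.005 rad, except one reading of about 0.02 rad; the limit is 0.08.
- **Knob and gate:** in the last wrist view the pointer was at the red mark and the tab faces stood about where sprung-out tabs should be. In the last overhead view the pegs stood in the bay mouths.
- **Other things:** none of those in view had moved. The arm hid most of the jug and part of the sponge in the last overhead view; an earlier wrist view showed the jug standing.

No check failed. Two readings were less clean: after closing, the board outlines merged with the pegs, so I checked the boards then only by eye. The tool had also picked up a lean of about 0.06 rad by the end, which had no visible effect.

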